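# Put two specimen jars away in the empty cells of a covered crate, found by touch

## Task

Four of the six cells of the covered crate already hold a jar, hidden under the sprung flaps: press on the flaps to feel which two cells are empty, and put the two large white-lidded specimen jars from the bench away in them. Each jar must be pushed down through the flaps until it stands upright on the cell's floor, its lid below the rim. Do not tip the jars over, and leave the other things on the bench where they are.

Things in the scene. Friction and masses are not known exactly. Their poses are not given: they have to be found in the camera images.
- crate: Fixed grey plastic sample crate on the bench, 178 (its x) x 252 (its y) x 81 mm high. Origin: centre of its underside, z up. 2 rows (along its x) of 3 cells (along its y) at 86 x 82 mm pitch, each 80 x 76 mm inside; floor 4 mm thick, so cells are 77 mm deep. Exactly four cells hold a jar like the two on the bench, lid 5 mm below the rim; two are empty; which is not visible.
- crate_top (a point): Centre of the crate's top, 81 mm above the bench. Each cell is closed here by two opaque flaps (39.5 x 75 x 2.5 mm, level with the rim), hinged on the cell's two edges along crate y, meeting mid-cell, swinging only down. Pressed on the seam, the flaps of an empty cell give way fully at 2 to 5 N and spring shut after; those of a full cell stop hard after 2 to 4 mm.
- crate_floor (a point): Centre of the crate's inner floor, 4 mm above the bench. A jar set upright on the flaps of an empty cell stays on them; pressed down on its lid it goes down against 3 to 8 N for 15 to 30 mm, then slips between the flaps to the floor with little or no push, with 9 mm of play each way along crate x and 7 mm along crate y.
- cell_0 (a point): Point on the seam of the flaps in the middle of cell 0, at rim height (81 mm above the bench): near row (crate -x half), crate -y end; axes as the crate's.
- cell_1 (a point): Point on the seam of the flaps in the middle of cell 1, at rim height (81 mm above the bench): near row (crate -x half), middle; axes as the crate's.
- cell_2 (a point): Point on the seam of the flaps in the middle of cell 2, at rim height (81 mm above the bench): near row (crate -x half), crate +y end; axes as the crate's.
- cell_3 (a point): Point on the seam of the flaps in the middle of cell 3, at rim height (81 mm above the bench): far row (crate +x half), crate -y end; axes as the crate's.
- cell_4 (a point): Point on the seam of the flaps in the middle of cell 4, at rim height (81 mm above the bench): far row (crate +x half), middle; axes as the crate's.
- cell_5 (a point): Point on the seam of the flaps in the middle of cell 5, at rim height (81 mm above the bench): far row (crate +x half), crate +y end; axes as the crate's.
- jar_a_center (a point): Centre (half-way up, 36 mm above its underside) of one of the two identical large white-lidded specimen jars, standing upright on the bench on the right of the crate. 72 mm high: body 56 mm in diameter, screw lid (fixed) 62 mm in diameter and 14 mm high at the top; 0.12 kg. z is its upright axis.
- jar_b_center (a point): Centre (half-way up, 36 mm above its underside) of one of the two identical large white-lidded specimen jars, standing upright on the bench on the left of the crate. 72 mm high: body 56 mm in diameter, screw lid (fixed) 62 mm in diameter and 14 mm high at the top; 0.12 kg. z is its upright axis.
- small_jar: Bystander: small specimen jar with an orange lid, 46 mm in diameter, 56 mm high, on the bench at the far right; origin at the centre of its underside.
- bottle: Bystander: brown reagent bottle with a blue cap, 68 mm in diameter, 134 mm high, behind the crate on the right; origin at the centre of its underside.
- timer: Bystander: lab timer, 66 x 64 x 28 mm, lying between the robot and the crate; origin at the centre of its underside.
- carton: Bystander: small pink carton, 48 (x) x 115 (y) x 46 mm, on the far left; origin at the centre of its underside.
Things that resemble listed ones, but are neither listed nor needed, are in the scene too. What is shaped like the part that bears jar_a_center but blue or purple is not meant.

How it is judged:
At the end, for the whole second after the job is handed in: Both large jars stand in the crate, each in a cell of its own: the jar's axis within 14 mm of the cell's middle, its centre 34 to 46 mm above the bench (40 mm when on the floor), tilted less than 0.12 rad ((horizontal distance between jar_a_center and cell_0 below 0.014 m or horizontal distance between jar_a_center and cell_1 below 0.014 m or horizontal distance between jar_a_center and cell_2 below 0.014 m or horizontal distance between jar_a_center and cell_3 below 0.014 m or horizontal distance between jar_a_center and cell_4 below 0.014 m or horizontal distance between jar_a_center and cell_5 below 0.014 m) and height (world z) of jar_a_center between 0.034 and 0.046 m and angle between each of jar_a_center, jar_b_center's own z axis and vertical below 0.12 rad and (horizontal distance between jar_b_center and cell_0 below 0.014 m or horizontal distance between jar_b_center and cell_1 below 0.014 m or horizontal distance between jar_b_center and cell_2 below 0.014 m or horizontal distance between jar_b_center and cell_3 below 0.014 m or horizontal distance between jar_b_center and cell_4 below 0.014 m or horizontal distance between jar_b_center and cell_5 below 0.014 m) and height (world z) of jar_b_center between 0.034 and 0.046 m); the robot touches nothing.
It fails at once if a large jar is tipped over (more than 1 rad) (angle between any of jar_a_center, jar_b_center's own z axis and vertical above 1 rad).
It fails at once if a bystander (small jar, bottle, timer or carton) is moved more than 30 mm (distance of any of small_jar, bottle, timer, carton from where it was at the start of the episode above 0.03 m).
It also fails if it takes over 72 s, if anything falls off the work surface, if the arm or the gripper's body presses on something with over 40 N, if the wrist force passes 120 N, or if a joint passes its speed limit or range.

## Robot

A 6-joint arm with a two-finger parallel gripper is mounted at the origin on a cart in front of the work surface, level with it; the furniture and walls round the work are solid. World frame = base frame: x ahead of the robot, y to its left, z up, the work surface at z = 0. Lengths are in m, angles in rad, forces in N, time in s.
With the tool pointing down it reaches from about 0.4 to 0.825 m from the base axis. Payload 7 kg.
Tool frame: the origin (TCP) lies at the centre of the arm's flange, where the gripper is bolted on; the fingertips stand 178 mm ahead of it and the grasp point (between the pads) lies 159 mm ahead of it; x points along the fingers, z is the direction in which the jaws open and shut, and the axes are right-handed (so a half turn about x gives the same grasp; the last joint's range is limited). The gripper opens to 88 mm and grips with 3 to 60 N. Pads are 19 mm wide; open, the fingers measure 130 mm over their backs; the gripper's body (78 mm by 193 mm) begins 47 mm behind the grasp point.
Start: joints at [1.484, 0.359, 0.012, 0, -1.224, -0.288], TCP at [0.247, 0.628, 0.405] pointing down, gripper open.
Joint ranges: [-3.07, 3.07], [-1.43, 2.12], [-1.02, 1.25], [-3.03, 1.67], [-3.05, -0], [-3.03, 3.03]. Speed limits (rad/s): [2.39, 2.39, 3.01, 3.14, 3.14, 3.14].

## Interface

Orientations are given as [roll, pitch, yaw] about the fixed x, y, z axes, in that order (R = Rz(yaw) Ry(pitch) Rx(roll)).
In Python, from station import telemetry, optics, job_done, finder gives the robot as it stands.
- The arm moves only by the tool play_rows, never from a script. Its argument "steps" is a list of rows, each an object of numbers: "gripper": the opening, from 0 (shut) to 1 (fully open); "tx", "ty", "tz": the shift along the tool's x, y, z in units of 25 mm (1.0 is 25 mm); "ax", "ay", "az": the turn, a rotation vector about the tool's x, y, z in units of 6 degrees (1.0 is 6 degrees). In form: [{"gripper": .., "tx": .., "ty": .., "tz": .., "ax": .., "ay": .., "az": ..}, ...]. A call has 1 to 20 rows; each row shifts and turns the commanded pose from where the row before left it, along the tool's axes as they then stand; what a row does not reach is not made up. A row lasts 1/12 s, in which the tool goes at most 41.7 mm and 7.16 degrees, less where a joint would pass 70% of its speed; a pose out of reach is approached as far as the arm can. A call is refused whole if a number of a shift passes 1 or a number of a turn 1, either way. A call with a gripper value outside its range is refused whole. The fingers move at their own pace and stop on an object; "newtons" is the grip in N (left out, the last holds). Time passes only in rows, so rows that do not move let the fingers close. It gives the time, the measured TCP pose, the force and the opening at its end, in the units of the state.
- telemetry.get_state(): the state, without advancing time (a new reading comes with each control period).
- optics.grab_frame(name): name is "side" or "top" or "wrist"; returns the picture (420x560x3 uint8, red, green, blue); there is no depth.
- optics.calibration(name): a dict with "fx", "fy", "cx", "cy" (pixels), "k1" (the pictures are not rectified: a ray, as slopes to the right and down, at radius r is drawn at 1 + k1 r^2 times it, then the intrinsics apply), "T" (4x4, takes a point from camera to world coordinates); the wrist camera has in their place "mount" (4x4, takes a point from camera to tool coordinates, whose origin is the TCP and whose axes are the tool frame's). Camera axes: x right, y down, z forward; pixel columns grow to the right and rows downward; lengths in m; the calibration is good to about 2 mm. A picture is of the moment at which its call begins: read the wrist's pose just before it. calibration takes no time and is no camera call.
- job_done(): hands the job in, once; it reports no verdict.
Trained networks look in the newest picture that a camera, given by its name, has taken for a name from the list of things; names that differ only in an ending like _2 or _b are one class to them, and where a whole thing is asked for, a point or a joint stands for the part that bears it (a point fixed in the world has none). Each returns a list of dicts, best first, with "confidence" (0 to 1); they miss things now and then, are a little off and sometimes report something else, mostly with a low value. They report only what shows in the picture. A call takes as long as a camera call. They do not tell look-alikes from the thing itself.
- finder.look_for(query, camera): "extent" ([left, top, right, bottom] in pixels, round what is visible of it).
- finder.silhouettes(query, camera): "pixels" (420x560 bool, what is visible of it) and "extent" ([left, top, right, bottom] in pixels, round what is visible of it).
- finder.pinpoint(query, camera): "location" ([row, column] in pixels: a listed point, or the origin of a listed thing).
The state is a dict: "t": time; "q": joint angles; "qd": joint speeds; "joint_efforts": joint torques, N m; "eef_pos": TCP position; "ee_rot": TCP orientation; "force": force on the tool from outside, world axes, zero at the start; "moment": the same for the moment, N m; "width": finger opening in m.
Only numpy, scipy, OpenCV 4.12 (cv2) and the standard library are available. Lean on these libraries where they do the work, as an engineer would, in place of code of your own. Each camera call takes 0.05 s, during which the arm holds its last target.

## Working session

There is one attempt and no reset: what is moved stays moved. The work goes in short steps, Python scripts to look and compute and a tool call to move; the robot and the scene stay as the last step left them, time stands still between calls to the robot, and variables do not carry over. Pictures are saved under pics/ and viewed, and the job is handed in when it is done.

Besides the shell and the picture viewer there is one more tool, called after ">>>" as name([rows], argument=value, ...), one row to a line, values as JSON. play_rows: Moves the arm, as the interface text tells. Its arguments: {"type":"object","properties":{"steps":{"type":"array"},"newtons":{"type":"number"}},"required":["steps"]}

```bash
ls; mkdir -p pics; python3 - <<'E'
from station import telemetry, optics, finder
import cv2, numpy as np
print(telemetry.get_state())
for n in ("side","top"):
    im=optics.grab_frame(n); cv2.imwrite(f"pics/{n}0.png",im[:,:,::-1])
    print(n,optics.calibration(n))
print(optics.calibration("wrist"))
for q in ["crate_top","cell_0","cell_1","cell_2","cell_3","cell_4","cell_5","jar_a_center","jar_b_center","small_jar","bottle","timer","carton"]:
    for n in ("top",):
        print(q,n,[(np.round(d["location"],1),round(d["confidence"],2)) for d in finder.pinpoint(q,n)][:4])
E
```

```text
pics
{'t': 0.0, 'q': array([ 1.48408017e+00,  3.59390741e-01,  1.10333289e-02, -3.51714494e-04,
       -1.22406484e+00, -2.88077038e-01]), 'qd': array([ 2.92760684e-05,  1.17539568e-04, -1.22411438e-03,  2.31540942e-04,
       -1.10555723e-03,  1.44896079e-04]), 'joint_efforts': array([-2.19939524e-03, -5.82714057e+01,  2.93045068e+01,  6.99713588e+00,
        6.66299660e-03, -1.72754790e-04]), 'eef_pos': array([0.24704767, 0.62795406, 0.40370854]), 'ee_rot': array([ 0.08748973,  1.56913712, -1.85821958]), 'force': array([-0.52999316, -0.28194983, -0.18923049]), 'moment': array([0.0003504 , 0.00184911, 0.02335555]), 'width': 0.08782316909170489}
side {'fx': 476.89749145300624, 'fy': 476.89749145300624, 'cx': 274.81272513603903, 'cy': 209.18951527098298, 'k1': -0.11577650260419876, 'T': array([[ 0.97015123, -0.1131195 ,  0.21450075,  0.29651643],
       [-0.24165377, -0.52482874,  0.81618518, -1.10087266],
       [ 0.0202497 , -0.84365797, -0.536499  ,  0.79477591],
       [ 0.        ,  0.        ,  0.        ,  1.        ]])}
top {'fx': 441.857274541381, 'fy': 441.857274541381, 'cx'
[... 1363 characters left out ...]
.91), (array([220.8, 287.7]), 0.73)]
cell_4 top [(array([185.2, 266.7]), 0.96), (array([182.6, 240.2]), 0.95), (array([192. , 290.8]), 0.91), (array([220.8, 287.7]), 0.73)]
cell_5 top [(array([185.2, 266.7]), 0.96), (array([182.6, 240.2]), 0.95), (array([192. , 290.8]), 0.91), (array([220.8, 287.7]), 0.73)]
jar_a_center top [(array([203.5, 359.1]), 0.88), (array([234.9, 381.2]), 0.71), (array([266.6, 385.3]), 0.61), (array([248.4, 350.8]), 0.5)]
jar_b_center top [(array([232. , 185.1]), 0.65)]
small_jar top [(array([217., 288.]), 0.6), (array([177.1, 384.4]), 0.58)]
bottle top [(array([152. , 322.1]), 0.59)]
timer top [(array([266.7, 284. ]), 0.64)]
carton top [(array([181.7, 178.4]), 0.87)]
```

View pics/top0.png

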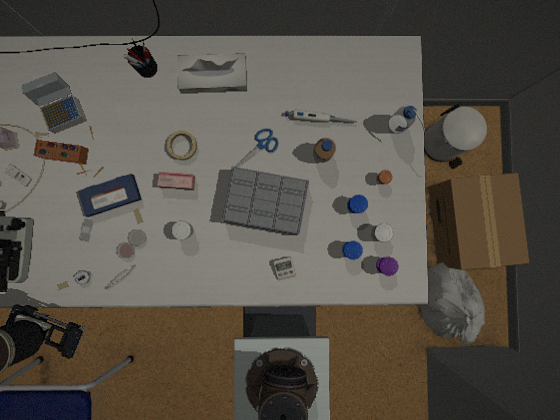

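View pics/side0.png

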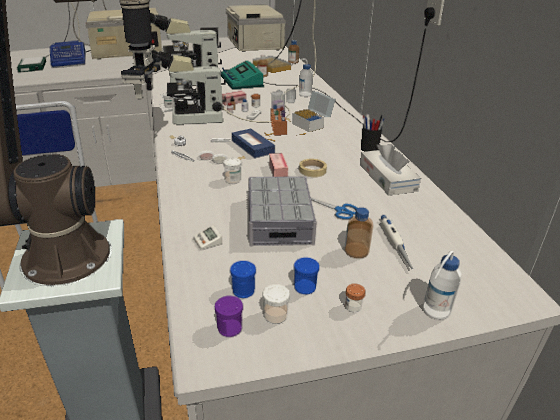

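```bash
cat > h.py <<'E'
import numpy as np, cv2
from station import telemetry, optics, finder
from scipy.spatial.transform import Rotation as R
def camT(n):
    c=optics.calibration(n)
    if "T" in c: return c,np.array(c["T"])
    s=telemetry.get_state(); T=np.eye(4); T[:3,:3]=R.from_euler("xyz",s["ee_rot"]).as_matrix(); T[:3,3]=s["eef_pos"]
    return c,T@np.array(c["mount"])
def pix2w(n,row,col,z,cT=None):
    c,T=cT or camT(n)
    d=np.array([(col-c["cx"])/c["fx"],(row-c["cy"])/c["fy"]]); u=d.copy()
    for _ in range(20): u=d/(1+c["k1"]*(u@u))
    r=T[:3,:3]@np.array([u[0],u[1],1.]); o=T[:3,3]
    return o+r*(z-o[2])/r[2]
def w2pix(n,p,cT=None):
    c,T=cT or camT(n)
    q=np.linalg.inv(T)@np.append(p,1); u=q[:2]/q[2]; u=u*(1+c["k1"]*(u@u))
    return np.array([u[1]*c["fy"]+c["cy"],u[0]*c["fx"]+c["cx"]])
E
python3 - <<'E'
from h import *
im=cv2.imread("pics/top0.png")
cv2.imwrite("pics/cr0.png",cv2.resize(im[155:245,200:320],None,fx=6,fy=6,interpolation=cv2.INTER_CUBIC))
g=cv2.imread("pics/side0.png")
cv2.imwrite("pics/cs0.png",cv2.resize(g[165:255,230:330],None,fx=6,fy=6,interpolation=cv2.INTER_CUBIC))
for q in ["crate_top","cell_0"]:
  for n in("top","side"):
    optics.grab_frame(n)
    for d in finder.pinpoint(q,n):
        print(q,n,np.round(d["location"],1),np.round(pix2w(n,*d["location"],.081),4),round(d["confidence"],2))
for q,z in [("jar_a_center",.036),("small_jar",0),("bottle",0),("timer",0),("carton",0)]:
  for n in("top","side"):
    optics.grab_frame(n)
    for d in finder.pinpoint(q,n):
        print(q,n,np.round(d["location"],1),np.round(pix2w(n,*d["location"],z),4),round(d["confidence"],2))
E
```

```text
crate_top top [199.3 266.5] [0.6097 0.0442 0.081 ] 0.85
crate_top top [230.7 185.3] [0.5095 0.3055 0.081 ] 0.38
crate_top side [169.6 230. ] [0.4986 0.2445 0.081 ] 0.74
cell_0 top [210.9 260.5] [0.5722 0.0637 0.081 ] 0.94
cell_0 top [185.1 267.7] [0.6559 0.0402 0.081 ] 0.89
cell_0 top [217.2 286.2] [ 0.5514 -0.0192  0.081 ] 0.72
cell_0 top [190.7 291.8] [ 0.6373 -0.0379  0.081 ] 0.65
cell_0 top [209.3 238.5] [0.5777 0.1347 0.081 ] 0.59
cell_0 side [214.8 299.3] [ 0.6407 -0.057   0.081 ] 0.97
cell_0 side [196.9 294.6] [0.6544 0.0376 0.081 ] 0.91
cell_0 side [183.2 290. ] [0.6631 0.1189 0.081 ] 0.86
cell_0 side [212.4 267.2] [ 0.5574 -0.0266  0.081 ] 0.71
cell_0 side [197.3 262.4] [0.5622 0.055  0.081 ] 0.7
cell_0 side [183.6 263.6] [0.5836 0.1331 0.081 ] 0.61
jar_a_center top [232.2 381.1] [ 0.5019 -0.337   0.036 ] 0.84
jar_a_center top [203.7 360.3] [ 0.5976 -0.2688  0.036 ] 0.73
jar_a_center top [267.6 385.5] [ 0.3842 -0.3495  0.036 ] 0.57
jar_a_center top [248.5 351. ] [ 0.4482 -0.2353  0.036 ] 0.56
jar_a_center side [304.8 272.8] [ 0.498  -0.3368  0.036 ] 0.96
jar_a_center side [274.5 307.1] [ 0.6052 -0.2527  0.036 ] 0.78
jar_a_center side [277.  242.2] [ 0.4485 -0.2271  0.036 ] 0.64
jar_a_center side [312.4 228.7] [ 0.3968 -0.3388  0.036 ] 0.63
small_jar top [177.8 380.7] [ 0.6897 -0.3479  0.    ] 0.75
small_jar side [308.1 350.4] [ 0.6839 -0.3529  0.    ] 0.75
bottle top [150.9 319.6] [ 0.7838 -0.1378  0.    ] 0.59
bottle side [249.1 357.3] [ 0.7881 -0.14    0.    ] 0.59
timer top [268.8 284.2] [ 0.3801 -0.0133  0.    ] 0.78
timer top [199.3 265.4] [0.6169 0.0496 0.    ] 0.22
timer side [241.2 207.7] [ 0.3898 -0.0144  0.    ] 0.94
carton top [179.5 177.5] [0.6861 0.3501 0.    ] 0.58
carton side [171.6 280.5] [0.6942 0.3453 0.    ] 0.64
```

View pics/cr0.png

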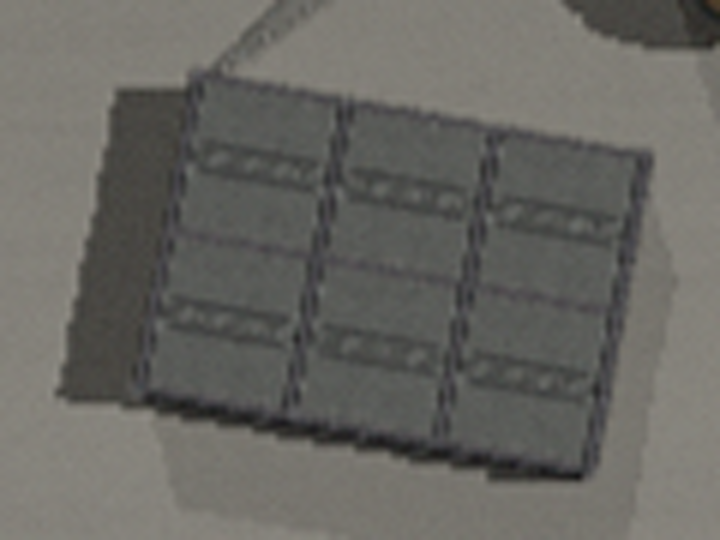

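View pics/cs0.png

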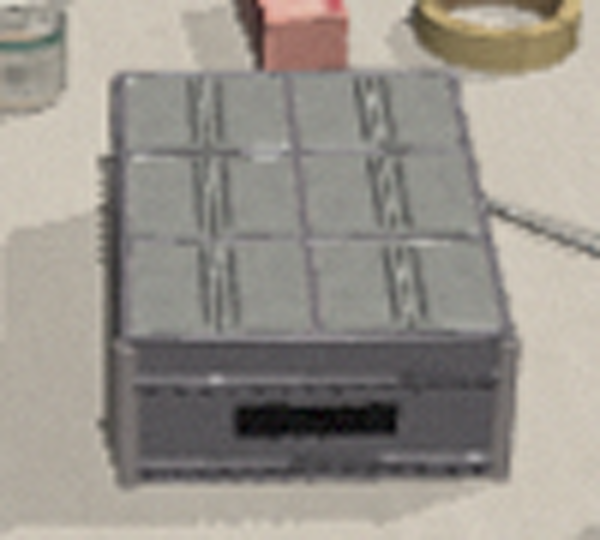

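```bash
python3 - <<'E'
from h import *
from scipy.optimize import least_squares
tp=np.array([(197,75),(650,152),(588,475),(140,397)])/6+[200,155]-0.4
sd=np.array([(117,75),(460,72),(513,335),(120,340)])/6+[230,165]-0.4
tc=[(.089,.126),(.089,-.126),(-.089,-.126),(-.089,.126)]
sc=[(-.089,.126),(.089,.126),(.089,-.126),(-.089,-.126)]
CT,CS=camT("top"),camT("side")
def W(p,c): 
    a=p[2];return np.array([p[0]+np.cos(a)*c[0]-np.sin(a)*c[1],p[1]+np.sin(a)*c[0]+np.cos(a)*c[1]])
def f(p,which="ts"):
    r=[]
    if "t" in which:
        for c,u in zip(tc,tp): r+=list(pix2w("top",u[1],u[0],.081,CT)[:2]-W(p,c))
    if "s" in which:
        for c,u in zip(sc,sd): r+=list(pix2w("side",u[1],u[0],.081,CS)[:2]-W(p,c))
    return r
for w in ("t","s","ts"):
    s=least_squares(f,[.61,.045,-.17],args=(w,)); print(w,np.round(s.x,4),np.round(s.fun*1000,1))
p=s.x
for i in range(6):
    print(i,np.round(W(p,((-.043,.043)[i//3],(i%3-1)*.082)),4))
for q,cams in [("jar_b_center",("top","side"))]:
  for n in cams:
    optics.grab_frame(n)
    for d in finder.silhouettes(q,n): 
        e=d["extent"];print(n,e,round(d["confidence"],2))
im=cv2.imread("pics/top0.png");s=cv2.imread("pics/side0.png")
a=cv2.resize(im[205:255,355:415],None,fx=6,fy=6);b=cv2.resize(im[205:255,150:210],None,fx=6,fy=6)
c=cv2.resize(s[275:325,245:305],None,fx=6,fy=6);d=cv2.resize(s[145:195,205:265],None,fx=6,fy=6)
cv2.imwrite("pics/jars0.png",np.vstack([np.hstack([a,b]),np.hstack([c,d])])[:600])
E
```

```text
t [ 0.6065  0.0483 -0.1784] [-1.3 -2.   0.6  0.9  1.2  4.3 -0.4 -3.3]
s [ 0.6122  0.0449 -0.1954] [-0.8 -3.1  0.5 -2.1 -0.4  3.1  0.8  2.1]
ts [ 0.6094  0.0466 -0.1869] [-5.1  0.6 -1.1  3.2 -0.8  5.  -4.5 -2.1  3.2 -4.2  4.3 -4.7  1.2  0.9
  2.7  1.4]
0 [ 0.5519 -0.026 ]
1 [0.5671 0.0546]
2 [0.5824 0.1352]
3 [ 0.6364 -0.042 ]
4 [0.6516 0.0386]
5 [0.6669 0.1192]
top [173.6, 222.7, 190.9, 237.8] 0.63
side [221.2, 155.5, 238.2, 180.9] 0.7
side [268.3, 152.3, 287.3, 176.8] 0.15
```

View pics/jars0.png

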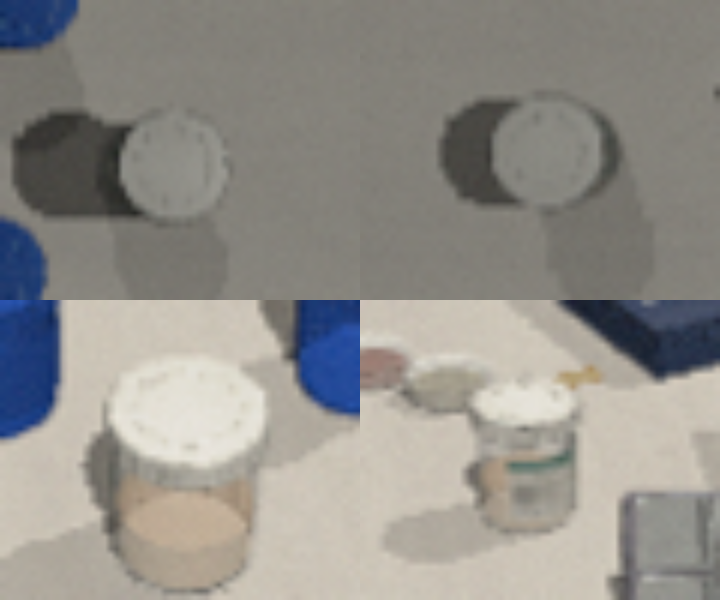

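```bash
cat >> h.py <<'E'
def pose():
    s=telemetry.get_state(); return np.array(s["eef_pos"]),R.from_euler("xyz",s["ee_rot"]),s
def jaw(Rm): 
    z=Rm.as_matrix()[:,2]; return np.degrees(np.arctan2(z[1],z[0]))
def Rdown(deg):
    a=np.radians(deg); z=np.array([np.cos(a),np.sin(a),0]); x=np.array([0,0,-1.]); y=np.cross(z,x)
    return R.from_matrix(np.c_[x,y,z])
def plan(p1,deg=None,p0=None,R0=None):
    "rows to go in straight line; deg jaw angle (mod 180)"
    p,Rc,_=pose()
    if p0 is not None:p=np.array(p0)
    if R0 is not None:Rc=R0
    if deg is None: R1=Rc
    else:
        j=jaw(Rc); d=(deg-j+90)%180-90; R1=Rdown(j+d)
    rv=np.degrees((Rc.inv()*R1).as_rotvec())/6
    d=R1.as_matrix().T@(np.array(p1)-p)/.025
    print("turn total(6deg units)",np.round(rv,2)," THEN shift total(25mm units, new axes)",np.round(d,2))
E
python3 - <<'E'
from h import *
p,Rc,s=pose(); print(jaw(Rc)); print(np.round(Rc.as_matrix(),3))
CT,CS=camT("top"),camT("side")
for nm,t,sd in [("a",(384-.4,232.3-.4),(276.3-.4,293.3-.4)),("b",(181.3-.4,230-.4),(232.5-.4,162.2-.4))]:
    print(nm,np.round(pix2w("top",t[1],t[0],.072,CT),4),np.round(pix2w("side",sd[1],sd[0],.072,CS),4))
# target above crate, jaw ~ crate y (90-10.7)
plan([.607,.047,.40],79)
plan([.607,.047,.40],-11)
E
```

```text
-111.47506583852919
[[ 0.     0.931 -0.366]
 [-0.    -0.366 -0.931]
 [-1.     0.     0.   ]]
a [ 0.5024 -0.3366  0.072 ] [ 0.5041 -0.3379  0.072 ]
b [0.5133 0.3216 0.072 ] [0.5172 0.3153 0.072 ]
turn total(6deg units) [-1.75  0.   -0.  ]  THEN shift total(25mm units, new axes) [ 0.19 18.57 20.07]
turn total(6deg units) [13.25 -0.   -0.  ]  THEN shift total(25mm units, new axes) [  0.19  20.07 -18.57]
```

>>> play_rows([
  {"gripper": 0,"ax": -0.9,"ty": 0.93,"tz": 1},
  {"ax": -0.85,"ty": 0.93,"tz": 1,"gripper": 0},
  {"gripper": 0,"ty": 0.93,"tz": 1},
  {"gripper": 0,"ty": 0.93,"tz": 1},
  {"gripper": 0,"ty": 0.93,"tz": 1},
  {"gripper": 0,"ty": 0.93,"tz": 1},
  {"gripper": 0,"ty": 0.93,"tz": 1},
  {"gripper": 0,"ty": 0.93,"tz": 1},
  {"gripper": 0,"ty": 0.93,"tz": 1},
  {"gripper": 0,"ty": 0.93,"tz": 1},
  {"gripper": 0,"ty": 0.93,"tz": 1},
  {"gripper": 0,"ty": 0.93,"tz": 1},
  {"gripper": 0,"ty": 0.93,"tz": 1},
  {"gripper": 0,"ty": 0.93,"tz": 1},
  {"gripper": 0,"ty": 0.93,"tz": 1},
  {"gripper": 0,"ty": 0.93,"tz": 1},
  {"gripper": 0,"ty": 0.93,"tz": 1},
  {"gripper": 0,"ty": 0.93,"tz": 1},
  {"gripper": 0,"ty": 0.93,"tz": 1},
  {"gripper": 0,"ty": 0.9,"tz": 1},
])

```text
invalid input
```

```bash
python3 - <<'E'
from h import *
p,Rc,s=pose(); print(p,jaw(Rc),s["t"],s["width"],s["force"],s["q"])
im=optics.grab_frame("wrist"); cv2.imwrite("pics/w1.png",im[:,:,::-1])
E
```

```text
[0.24712355 0.62809834 0.40465271] -111.47506583852919 2.35 0.0873142944745134 [-0.2384678   0.72091599 -0.17575234] [ 1.48409563e+00  3.58593493e-01  1.18554736e-02  3.69939644e-05
 -1.22410749e+00 -2.88122482e-01]
```

View pics/w1.png

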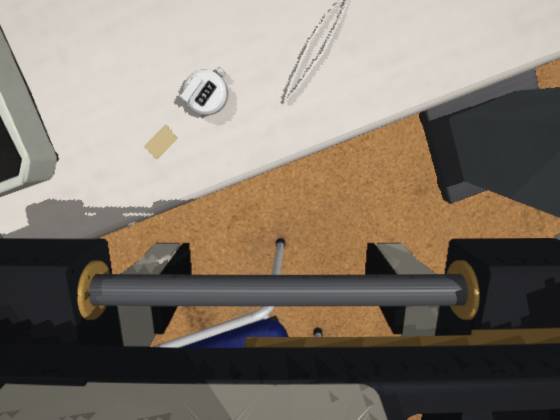

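The picture shows the bench edge, the tape measure at about (205,92) and the open fingers. The crate isn't in view, because the move was refused. I'll retry with every key in each row.

>>> play_rows([
  {"gripper": 0,"tx": 0,"ty": 0.93,"tz": 1,"ax": -0.9,"ay": 0,"az": 0},
  {"gripper": 0,"tx": 0,"ty": 0.93,"tz": 1,"ax": -0.85,"ay": 0,"az": 0},
  {"gripper": 0,"tx": 0,"ty": 0.93,"tz": 1,"ax": 0,"ay": 0,"az": 0},
  {"gripper": 0,"tx": 0,"ty": 0.93,"tz": 1,"ax": 0,"ay": 0,"az": 0},
  {"gripper": 0,"tx": 0,"ty": 0.93,"tz": 1,"ax": 0,"ay": 0,"az": 0},
  {"gripper": 0,"tx": 0,"ty": 0.93,"tz": 1,"ax": 0,"ay": 0,"az": 0},
  {"gripper": 0,"tx": 0,"ty": 0.93,"tz": 1,"ax": 0,"ay": 0,"az": 0},
  {"gripper": 0,"tx": 0,"ty": 0.93,"tz": 1,"ax": 0,"ay": 0,"az": 0},
  {"gripper": 0,"tx": 0,"ty": 0.93,"tz": 1,"ax": 0,"ay": 0,"az": 0},
  {"gripper": 0,"tx": 0,"ty": 0.93,"tz": 1,"ax": 0,"ay": 0,"az": 0},
  {"gripper": 0,"tx": 0,"ty": 0.93,"tz": 1,"ax": 0,"ay": 0,"az": 0},
  {"gripper": 0,"tx": 0,"ty": 0.93,"tz": 1,"ax": 0,"ay": 0,"az": 0},
  {"gripper": 0,"tx": 0,"ty": 0.93,"tz": 1,"ax": 0,"ay": 0,"az": 0},
  {"gripper": 0,"tx": 0,"ty": 0.93,"tz": 1,"ax": 0,"ay": 0,"az": 0},
  {"gripper": 0,"tx": 0,"ty": 0.93,"tz": 1,"ax": 0,"ay": 0,"az": 0},
  {"gripper": 0,"tx": 0,"ty": 0.93,"tz": 1,"ax": 0,"ay": 0,"az": 0},
  {"gripper": 0,"tx": 0,"ty": 0.93,"tz": 1,"ax": 0,"ay": 0,"az": 0},
  {"gripper": 0,"tx": 0,"ty": 0.93,"tz": 1,"ax": 0,"ay": 0,"az": 0},
  {"gripper": 0,"tx": 0,"ty": 0.93,"tz": 1,"ax": 0,"ay": 0,"az": 0},
  {"gripper": 0,"tx": 0,"ty": 0.93,"tz": 1,"ax": 0,"ay": 0,"az": 0},
])

```text
t: 4.07
eef_pos: [0.6008, 0.0428, 0.4049]
ee_rot: [2.12, 1.57, 0.358]
force: [0.9, 1.5, 0.7]
width: 0.0002
```

```bash
python3 - <<'E'
from h import *
p,Rc,s=pose(); print(p,jaw(Rc),s["t"],s["width"],s["force"],s["q"])
im=optics.grab_frame("wrist"); cv2.imwrite("pics/w2.png",im[:,:,::-1])
E
```

```text
[0.60084049 0.04282149 0.40490219] -100.97052937309091 4.0667 0.00016145709077502595 [0.93436563 1.49089633 0.65853529] [ 3.95209073e-01  2.39962378e-01 -1.54863638e-01  1.97132446e-05
 -1.17547983e+00  9.84107755e-01]
```

View pics/w2.png

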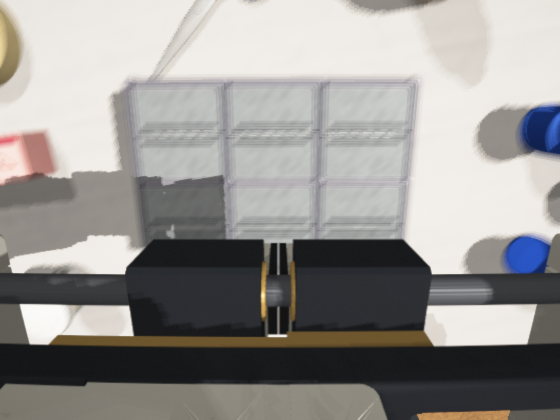

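```bash
python3 - <<'E'
from h import *
p,Rc,s=pose(); print(p,jaw(Rc),s["t"],s["force"])
im=optics.grab_frame("wrist"); cv2.imwrite("pics/w3.png",cv2.resize(im[60:250,110:430,::-1],None,fx=2.4,fy=2.4,interpolation=cv2.INTER_CUBIC))
E
```

```text
[0.60311561 0.03913483 0.4044737 ] -101.07631285826328 4.1167 [ 4.73202329 -2.0290563   1.73509873]
```

View pics/w3.png

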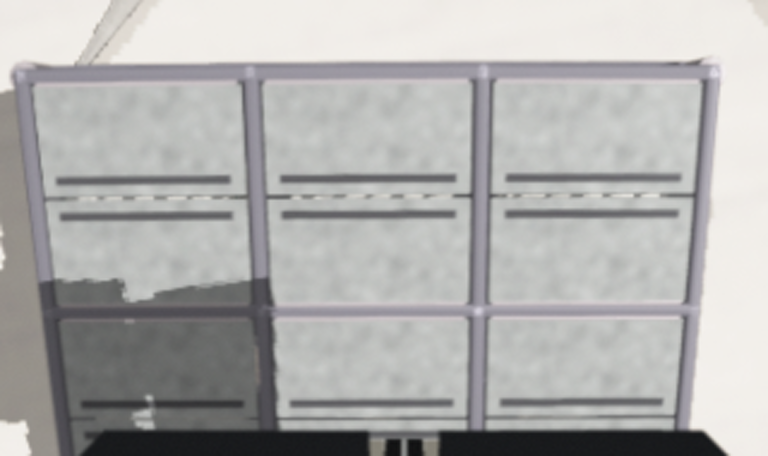

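```bash
cat >> h.py <<'E'
from scipy.optimize import least_squares
def WW(p,c):
    a=p[2];return np.array([p[0]+np.cos(a)*c[0]-np.sin(a)*c[1],p[1]+np.sin(a)*c[0]+np.cos(a)*c[1]])
E
python3 - <<'E'
from h import *
C=camT("wrist"); p,Rc,s=pose(); print(p,s["t"])
# pose at picture moment
T=np.eye(4);T[:3,:3]=Rdown(-101.076).as_matrix();T[:3,3]=[0.60311561,0.03913483,0.4044737]
C=(C[0],T@np.array(C[0]["mount"]))
pts=[((249,73),(.086,.041)),((483,72),(.086,-.041)),((255,197),(.043,.041)),((482,195),(.043,-.041)),((260,311),(0,.041)),((480,311),(0,-.041)),((46,312),(0,.123)),((692,311),(0,-.123))]
w=[(pix2w("wrist",(u[1]+.5)/2.4-.5+60,(u[0]+.5)/2.4-.5+110,.081,C)[:2],c) for u,c in pts]
f=lambda q:np.concatenate([a-WW(q,c) for a,c in w])
s=least_squares(f,[.609,.047,-.187]);print(s.x,np.round(s.fun*1000,1))
for i in range(6): print(i,np.round(WW(s.x,((-.043,.043)[i//3],(i%3-1)*.082)),4))
E
```

```text
[0.60190827 0.0409375  0.40416541] 4.1667
[ 0.60982014  0.05191979 -0.19153132] [ 0.   0.3  0.  -0.1 -0.2  0.2  0.1 -0.7  0.2  0.3 -0.2 -0.8  0.1  0.2
 -0.   0.5]
0 [ 0.552  -0.0204]
1 [0.5676 0.0601]
2 [0.5832 0.1406]
3 [ 0.6364 -0.0368]
4 [0.652  0.0437]
5 [0.6676 0.1242]
```

>>> play_rows([
  {"gripper": 0,"tx": 0.86,"ty": 0.33,"tz": -0.08,"ax": 0,"ay": 0,"az": 0},
  {"gripper": 0,"tx": 0.86,"ty": 0.33,"tz": -0.08,"ax": 0,"ay": 0,"az": 0},
  {"gripper": 0,"tx": 0.86,"ty": 0.33,"tz": -0.08,"ax": 0,"ay": 0,"az": 0},
  {"gripper": 0,"tx": 0.86,"ty": 0.33,"tz": -0.08,"ax": 0,"ay": 0,"az": 0},
  {"gripper": 0,"tx": 0.86,"ty": 0.33,"tz": -0.08,"ax": 0,"ay": 0,"az": 0},
  {"gripper": 0,"tx": 0.86,"ty": 0.33,"tz": -0.08,"ax": 0,"ay": 0,"az": 0},
  {"gripper": 0,"tx": 0.22,"ty": 0,"tz": 0,"ax": 0,"ay": 0,"az": 0},
  {"gripper": 0,"tx": 0.22,"ty": 0,"tz": 0,"ax": 0,"ay": 0,"az": 0},
  {"gripper": 0,"tx": 0.22,"ty": 0,"tz": 0,"ax": 0,"ay": 0,"az": 0},
  {"gripper": 0,"tx": 0.2,"ty": 0,"tz": 0,"ax": 0,"ay": 0,"az": 0},
  {"gripper": 0,"tx": 0,"ty": 0,"tz": 0,"ax": 0,"ay": 0,"az": 0},
  {"gripper": 0,"tx": 0,"ty": 0,"tz": 0,"ax": 0,"ay": 0,"az": 0},
])

```text
t: 5.17
eef_pos: [0.6508, 0.0469, 0.2572]
ee_rot: [1.898, 1.568, 0.137]
force: [-4.4, 0.1, 10.8]
width: 0.0005
```

```bash
python3 - <<'E'
from h import *
p,Rc,s=pose(); print(p,jaw(Rc),s["t"],s["force"],s["moment"])
E
```

```text
[0.65084701 0.04694901 0.25720858] -100.92733202726218 5.1667 [-4.37598199  0.11881718 10.84319404] [ 6.70925685e-02  1.94583865e+00 -9.52173701e-04]
```

>>> play_rows([
  {"gripper": 0,"tx": -0.6,"ty": 0,"tz": 0,"ax": 0,"ay": 0,"az": 0},
  {"gripper": 0,"tx": -0.2,"ty": 0,"tz": -0.82,"ax": 0,"ay": 0,"az": 0},
  {"gripper": 0,"tx": 0,"ty": 0,"tz": -0.82,"ax": 0,"ay": 0,"az": 0},
  {"gripper": 0,"tx": 0,"ty": 0,"tz": -0.82,"ax": 0,"ay": 0,"az": 0},
  {"gripper": 0,"tx": 0,"ty": 0,"tz": -0.82,"ax": 0,"ay": 0,"az": 0},
  {"gripper": 0,"tx": 0.3,"ty": 0,"tz": 0,"ax": 0,"ay": 0,"az": 0},
  {"gripper": 0,"tx": 0.3,"ty": 0,"tz": 0,"ax": 0,"ay": 0,"az": 0},
  {"gripper": 0,"tx": 0.2,"ty": 0,"tz": 0,"ax": 0,"ay": 0,"az": 0},
  {"gripper": 0,"tx": 0,"ty": 0,"tz": 0,"ax": 0,"ay": 0,"az": 0},
  {"gripper": 0,"tx": 0,"ty": 0,"tz": 0,"ax": 0,"ay": 0,"az": 0},
  {"gripper": 0,"tx": 0,"ty": 0,"tz": 0,"ax": 0,"ay": 0,"az": 0},
])

```text
t: 6.08
eef_pos: [0.6664, 0.1276, 0.2571]
ee_rot: [2.393, 1.567, 0.631]
force: [-7.9, 6.1, 17.3]
width: 0.0002
```

>>> play_rows([
  {"gripper": 0,"tx": -0.6,"ty": 0,"tz": 0,"ax": 0,"ay": 0,"az": 0},
  {"gripper": 0,"tx": -0.2,"ty": -0.86,"tz": 0.1,"ax": 0,"ay": 0,"az": 0},
  {"gripper": 0,"tx": 0,"ty": -0.86,"tz": 0,"ax": 0,"ay": 0,"az": 0},
  {"gripper": 0,"tx": 0,"ty": -0.86,"tz": 0,"ax": 0,"ay": 0,"az": 0},
  {"gripper": 0,"tx": 0,"ty": -0.86,"tz": 0,"ax": 0,"ay": 0,"az": 0},
  {"gripper": 0,"tx": 0.3,"ty": 0,"tz": 0,"ax": 0,"ay": 0,"az": 0},
  {"gripper": 0,"tx": 0.3,"ty": 0,"tz": 0,"ax": 0,"ay": 0,"az": 0},
  {"gripper": 0,"tx": 0.2,"ty": 0,"tz": 0,"ax": 0,"ay": 0,"az": 0},
  {"gripper": 0,"tx": 0,"ty": 0,"tz": 0,"ax": 0,"ay": 0,"az": 0},
  {"gripper": 0,"tx": 0,"ty": 0,"tz": 0,"ax": 0,"ay": 0,"az": 0},
  {"gripper": 0,"tx": 0,"ty": 0,"tz": 0,"ax": 0,"ay": 0,"az": 0},
])

```text
t: 7.0
eef_pos: [0.5816, 0.1408, 0.2569]
ee_rot: [-0.33, 1.57, -2.092]
force: [-16.9, 1.8, 32.5]
width: 0.0004
```

>>> play_rows([
  {"gripper": 0,"tx": -0.6,"ty": 0,"tz": 0,"ax": 0,"ay": 0,"az": 0},
  {"gripper": 0,"tx": -0.2,"ty": 0,"tz": 0.82,"ax": 0,"ay": 0,"az": 0},
  {"gripper": 0,"tx": 0,"ty": 0,"tz": 0.82,"ax": 0,"ay": 0,"az": 0},
  {"gripper": 0,"tx": 0,"ty": 0,"tz": 0.82,"ax": 0,"ay": 0,"az": 0},
  {"gripper": 0,"tx": 0,"ty": 0,"tz": 0.82,"ax": 0,"ay": 0,"az": 0},
  {"gripper": 0,"tx": 0.3,"ty": 0,"tz": 0,"ax": 0,"ay": 0,"az": 0},
  {"gripper": 0,"tx": 0.3,"ty": 0,"tz": 0,"ax": 0,"ay": 0,"az": 0},
  {"gripper": 0,"tx": 0.2,"ty": 0,"tz": 0,"ax": 0,"ay": 0,"az": 0},
  {"gripper": 0,"tx": 0,"ty": 0,"tz": 0,"ax": 0,"ay": 0,"az": 0},
  {"gripper": 0,"tx": 0,"ty": 0,"tz": 0,"ax": 0,"ay": 0,"az": 0},
  {"gripper": 0,"tx": 0,"ty": 0,"tz": 0,"ax": 0,"ay": 0,"az": 0},
])

```text
t: 7.92
eef_pos: [0.5664, 0.0611, 0.254]
ee_rot: [-0.619, 1.57, -2.38]
force: [-0.3, -2.4, 1.4]
width: 0.0001
```

>>> play_rows([
  {"gripper": 0,"tx": -0.6,"ty": 0,"tz": 0,"ax": 0,"ay": 0,"az": 0},
  {"gripper": 0,"tx": -0.2,"ty": 0,"tz": 0.82,"ax": 0,"ay": 0,"az": 0},
  {"gripper": 0,"tx": 0,"ty": 0,"tz": 0.82,"ax": 0,"ay": 0,"az": 0},
  {"gripper": 0,"tx": 0,"ty": 0,"tz": 0.82,"ax": 0,"ay": 0,"az": 0},
  {"gripper": 0,"tx": 0,"ty": 0,"tz": 0.82,"ax": 0,"ay": 0,"az": 0},
  {"gripper": 0,"tx": 0.3,"ty": 0,"tz": 0,"ax": 0,"ay": 0,"az": 0},
  {"gripper": 0,"tx": 0.3,"ty": 0,"tz": 0,"ax": 0,"ay": 0,"az": 0},
  {"gripper": 0,"tx": 0.2,"ty": 0,"tz": 0,"ax": 0,"ay": 0,"az": 0},
  {"gripper": 0,"tx": 0,"ty": 0,"tz": 0,"ax": 0,"ay": 0,"az": 0},
  {"gripper": 0,"tx": 0,"ty": 0,"tz": 0,"ax": 0,"ay": 0,"az": 0},
  {"gripper": 0,"tx": 0,"ty": 0,"tz": 0,"ax": 0,"ay": 0,"az": 0},
])

```text
t: 8.83
eef_pos: [0.5507, -0.0192, 0.2542]
ee_rot: [-0.885, 1.57, -2.646]
force: [-0.7, 0.0, 1.9]
width: 0.0002
```

>>> play_rows([
  {"gripper": 0,"tx": 0.2,"ty": 0,"tz": 0,"ax": 0,"ay": 0,"az": 0},
  {"gripper": 0,"tx": 0.2,"ty": 0,"tz": 0,"ax": 0,"ay": 0,"az": 0},
  {"gripper": 0,"tx": 0,"ty": 0,"tz": 0,"ax": 0,"ay": 0,"az": 0},
  {"gripper": 0,"tx": 0,"ty": 0,"tz": 0,"ax": 0,"ay": 0,"az": 0},
])

```text
t: 9.17
eef_pos: [0.5507, -0.0195, 0.2439]
ee_rot: [2.693, 1.571, 0.93]
force: [0.5, 1.4, 1.6]
width: 0.0005
```

>>> play_rows([
  {"gripper": 0,"tx": -0.8,"ty": 0,"tz": 0,"ax": 0,"ay": 0,"az": 0},
  {"gripper": 0,"tx": -0.8,"ty": 0,"tz": 0,"ax": 0,"ay": 0,"az": 0},
  {"gripper": 1,"tx": -0.6,"ty": -0.2,"tz": 0.9,"ax": 0,"ay": 0,"az": 0},
  {"gripper": 1,"tx": -0.6,"ty": -0.2,"tz": 0.9,"ax": 0,"ay": 0,"az": 0},
  {"gripper": 1,"tx": -0.6,"ty": -0.2,"tz": 0.9,"ax": 0,"ay": 0,"az": 0},
  {"gripper": 1,"tx": -0.6,"ty": -0.2,"tz": 0.9,"ax": 0,"ay": 0,"az": 0},
  {"gripper": 1,"tx": -0.6,"ty": -0.2,"tz": 0.9,"ax": 0,"ay": 0,"az": 0},
  {"gripper": 1,"tx": 0,"ty": -0.2,"tz": 0.9,"ax": 0,"ay": 0,"az": 0},
  {"gripper": 1,"tx": 0,"ty": -0.2,"tz": 0.9,"ax": 0,"ay": 0,"az": 0},
  {"gripper": 1,"tx": 0,"ty": -0.2,"tz": 0.9,"ax": 0,"ay": 0,"az": 0},
  {"gripper": 1,"tx": 0,"ty": -0.2,"tz": 0.9,"ax": 0,"ay": 0,"az": 0},
  {"gripper": 1,"tx": 0,"ty": -0.2,"tz": 0.9,"ax": 0,"ay": 0,"az": 0},
  {"gripper": 1,"tx": 0,"ty": -0.2,"tz": 0.9,"ax": 0,"ay": 0,"az": 0},
  {"gripper": 1,"tx": 0,"ty": -0.2,"tz": 0.9,"ax": 0,"ay": 0,"az": 0},
  {"gripper": 1,"tx": 0,"ty": -0.2,"tz": 0.9,"ax": 0,"ay": 0,"az": 0},
  {"gripper": 1,"tx": 0,"ty": -0.2,"tz": 0.9,"ax": 0,"ay": 0,"az": 0},
  {"gripper": 1,"tx": 0,"ty": 0,"tz": 0,"ax": 0,"ay": 0,"az": 0},
  {"gripper": 1,"tx": 0,"ty": 0,"tz": 0,"ax": 0,"ay": 0,"az": 0},
  {"gripper": 1,"tx": 0,"ty": 0,"tz": 0,"ax": 0,"ay": 0,"az": 0},
])

```text
t: 10.75
eef_pos: [0.4216, -0.3156, 0.3589]
ee_rot: [-2.007, 1.57, 2.513]
force: [0.1, 0.3, 0.8]
width: 0.0878
```

```bash
python3 - <<'E'
from h import *
p,Rc,s=pose(); print(p,jaw(Rc),s["t"],s["width"],s["force"]); C=camT("wrist")
im=optics.grab_frame("wrist"); cv2.imwrite("pics/w4.png",im[:,:,::-1])
for d in finder.look_for("jar_a_center","wrist"): print(d)
for d in finder.pinpoint("jar_a_center","wrist"): print(d, pix2w("wrist",*d["location"],.036,C))
E
```

```text
[ 0.42164524 -0.31563509  0.35886296] -101.0236964942981 10.75 0.08776389111794623 [0.08503027 0.25706052 0.75499178]
{'extent': [241.4, 53.3, 327.0, 138.8], 'confidence': 0.95}
{'extent': [106.2, 0.0, 204.7, 41.1], 'confidence': 0.93}
{'extent': [291.0, 178.9, 362.5, 259.1], 'confidence': 0.89}
{'extent': [137.3, 148.9, 222.0, 230.1], 'confidence': 0.88}
```

View pics/w4.png

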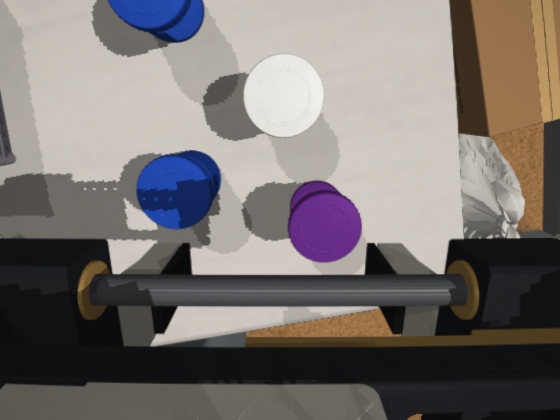

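```bash
python3 - <<'E'
from h import *
C=camT("wrist")
im=cv2.imread("pics/w4.png"); hsv=cv2.cvtColor(im,cv2.COLOR_BGR2HSV)
m=((im.min(2)>215)).astype(np.uint8)*255; m=cv2.morphologyEx(m,cv2.MORPH_OPEN,np.ones((5,5)))
m[:, :230]=0;m[:,340:]=0;m[150:]=0
n,l,st,ce=cv2.connectedComponentsWithStats(m); i=1+np.argmax(st[1:,4]); print(st[i],ce[i])
for nm,(u,v) in dict(a=(283.7,96),auto=ce[i],purple=(325,226),blue2=(175,192)).items(): print(nm,np.round(pix2w("wrist",v,u,.072,C),4))
a=pix2w("wrist",96,283.7,.072,C)
plan([a[0],a[1],.25],-101)
E
```

```text
[ 245   55   78   81 4952] [283.7128433   94.74717286]
a [ 0.5036 -0.3343  0.072 ]
auto [ 0.5044 -0.3345  0.072 ]
purple [ 0.3967 -0.3487  0.072 ]
blue2 [ 0.4479 -0.235   0.072 ]
turn total(6deg units) [ 0.01 -0.    0.  ]  THEN shift total(25mm units, new axes) [4.37 3.34 0.13]
```

>>> play_rows([
  {"gripper": 1,"tx": 0.5,"ty": 0.84,"tz": 0.04,"ax": 0,"ay": 0,"az": 0},
  {"gripper": 1,"tx": 0.5,"ty": 0.84,"tz": 0.04,"ax": 0,"ay": 0,"az": 0},
  {"gripper": 1,"tx": 0.5,"ty": 0.84,"tz": 0.04,"ax": 0,"ay": 0,"az": 0},
  {"gripper": 1,"tx": 0.5,"ty": 0.84,"tz": 0.03,"ax": 0,"ay": 0,"az": 0},
  {"gripper": 1,"tx": 0.3,"ty": 0,"tz": 0,"ax": 0,"ay": 0,"az": 0},
  {"gripper": 1,"tx": 0.6,"ty": 0,"tz": 0,"ax": 0,"ay": 0,"az": 0},
  {"gripper": 1,"tx": 0.6,"ty": 0,"tz": 0,"ax": 0,"ay": 0,"az": 0},
  {"gripper": 1,"tx": 0.6,"ty": 0,"tz": 0,"ax": 0,"ay": 0,"az": 0},
  {"gripper": 1,"tx": 0.5,"ty": 0,"tz": 0,"ax": 0,"ay": 0,"az": 0},
  {"gripper": 1,"tx": 0.24,"ty": 0,"tz": 0,"ax": 0,"ay": 0,"az": 0},
  {"gripper": 1,"tx": 0,"ty": 0,"tz": 0,"ax": 0,"ay": 0,"az": 0},
  {"gripper": 1,"tx": 0,"ty": 0,"tz": 0,"ax": 0,"ay": 0,"az": 0},
])

```text
t: 11.9
eef_pos: [0.5038, -0.3351, 0.2384]
ee_rot: [-0.828, 1.571, -2.59]
force: [0.8, -0.3, 0.1]
width: 0.0877
```

>>> play_rows([
  {"gripper": 0,"tx": 0,"ty": 0,"tz": 0,"ax": 0,"ay": 0,"az": 0},
  {"gripper": 0,"tx": 0,"ty": 0,"tz": 0,"ax": 0,"ay": 0,"az": 0},
  {"gripper": 0,"tx": 0,"ty": 0,"tz": 0,"ax": 0,"ay": 0,"az": 0},
  {"gripper": 0,"tx": 0,"ty": 0,"tz": 0,"ax": 0,"ay": 0,"az": 0},
  {"gripper": 0,"tx": 0,"ty": 0,"tz": 0,"ax": 0,"ay": 0,"az": 0},
  {"gripper": 0,"tx": 0,"ty": 0,"tz": 0,"ax": 0,"ay": 0,"az": 0},
], newtons=40)

```text
t: 12.4
eef_pos: [0.5037, -0.3355, 0.2386]
ee_rot: [1.346, 1.57, -0.416]
force: [-0.1, 0.6, 2.7]
width: 0.0607
```

```bash
python3 - <<'E'
from h import *
p,Rc,s=pose(); print(p,jaw(Rc),s["t"],s["width"],s["force"])
im=optics.grab_frame("side"); cv2.imwrite("pics/s5.png",cv2.resize(im[150:400,160:420,::-1],None,fx=2.4,fy=2.4))
plan([.552,-.0204,.345],-101)
E
```

```text
[ 0.50372246 -0.33546658  0.23863363] -100.9741700878145 12.4 0.060721794931864324 [-0.06576331  0.64370509  2.67174685]
turn total(6deg units) [ 0.    0.   -0.01]  THEN shift total(25mm units, new axes) [ -4.26  -0.51 -12.74]
```

View pics/s5.png

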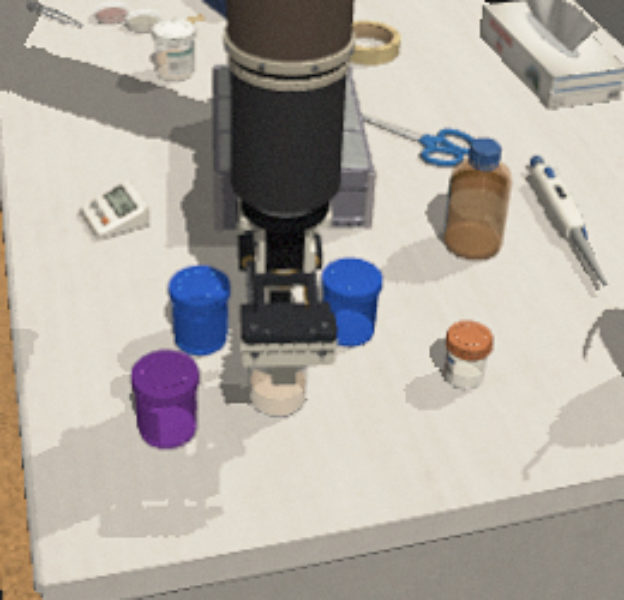

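>>> play_rows([
  {"gripper": 0,"tx": -0.6,"ty": 0,"tz": 0,"ax": 0,"ay": 0,"az": 0},
  {"gripper": 0,"tx": -1,"ty": 0,"tz": 0,"ax": 0,"ay": 0,"az": 0},
  {"gripper": 0,"tx": -1,"ty": 0,"tz": 0,"ax": 0,"ay": 0,"az": 0},
  {"gripper": 0,"tx": -1,"ty": 0,"tz": 0,"ax": 0,"ay": 0,"az": 0},
  {"gripper": 0,"tx": -0.8,"ty": -0.04,"tz": -0.5,"ax": 0,"ay": 0,"az": 0},
  {"gripper": 0,"tx": -0.2,"ty": -0.04,"tz": -0.94,"ax": 0,"ay": 0,"az": 0},
  {"gripper": 0,"tx": 0,"ty": -0.04,"tz": -1,"ax": 0,"ay": 0,"az": 0},
  {"gripper": 0,"tx": 0,"ty": -0.04,"tz": -1,"ax": 0,"ay": 0,"az": 0},
  {"gripper": 0,"tx": 0,"ty": -0.04,"tz": -1,"ax": 0,"ay": 0,"az": 0},
  {"gripper": 0,"tx": 0,"ty": -0.04,"tz": -1,"ax": 0,"ay": 0,"az": 0},
  {"gripper": 0,"tx": 0,"ty": -0.04,"tz": -1,"ax": 0,"ay": 0,"az": 0},
  {"gripper": 0,"tx": 0,"ty": -0.04,"tz": -1,"ax": 0,"ay": 0,"az": 0},
  {"gripper": 0,"tx": 0,"ty": -0.04,"tz": -1,"ax": 0,"ay": 0,"az": 0},
  {"gripper": 0,"tx": 0,"ty": -0.04,"tz": -1,"ax": 0,"ay": 0,"az": 0},
  {"gripper": 0,"tx": 0,"ty": -0.04,"tz": -1,"ax": 0,"ay": 0,"az": 0},
  {"gripper": 0,"tx": 0,"ty": -0.04,"tz": -0.8,"ax": 0,"ay": 0,"az": 0},
  {"gripper": 0,"tx": 0,"ty": -0.03,"tz": -0.5,"ax": 0,"ay": 0,"az": 0},
  {"gripper": 0,"tx": 0,"ty": 0,"tz": 0,"ax": 0,"ay": 0,"az": 0},
  {"gripper": 0,"tx": 0,"ty": 0,"tz": 0,"ax": 0,"ay": 0,"az": 0},
  {"gripper": 0,"tx": 0,"ty": 0,"tz": 0,"ax": 0,"ay": 0,"az": 0},
])

```text
t: 14.12
eef_pos: [0.5468, -0.0453, 0.353]
ee_rot: [-1.126, 1.57, -2.889]
force: [0.4, 0.7, -0.2]
width: 0.0611
```

```bash
python3 - <<'E'
from h import *
p,Rc,s=pose(); print(p,jaw(Rc),s["t"],s["width"],s["force"]); print(repr(camT("wrist")[1]))
im=optics.grab_frame("wrist"); cv2.imwrite("pics/w6.png",cv2.resize(im[:300,:,::-1],None,fx=1.4,fy=1.4,interpolation=cv2.INTER_CUBIC))
E
```

```text
[ 0.54678431 -0.04528056  0.35297467] -100.97800922402828 14.1167 0.06107938980991864 [ 0.42544061  0.69482945 -0.1736472 ]
array([[-0.19051048, -0.9456868 , -0.26340506,  0.61802588],
       [-0.98168465,  0.18379893,  0.05013188, -0.0580188 ],
       [ 0.00100452,  0.26813136, -0.96338184,  0.33275679],
       [ 0.        ,  0.        ,  0.        ,  1.        ]])
```

View pics/w6.png

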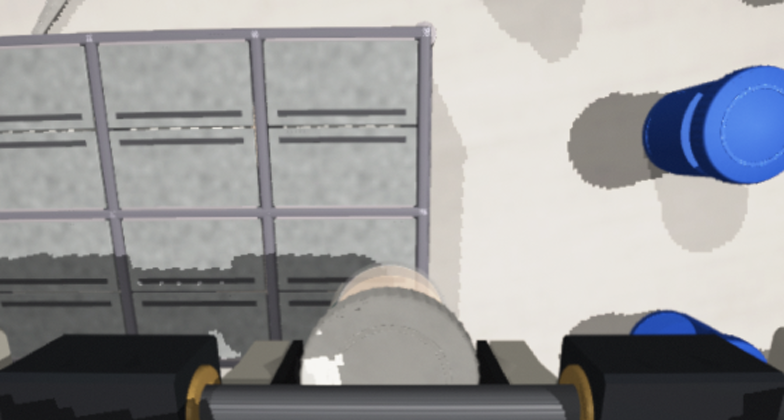

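```bash
python3 - <<'E'
from h import *
C=camT("wrist"); p,_,_=pose(); print(p)
pts=[((90,38),(.086,.041)),((255,33.5),(.086,-.041)),((424,31),(.086,-.123)),((261,127),(.043,-.041)),((112,215),(0,.041)),((267,213),(0,-.041)),((423,211),(0,-.123))]
w=[(pix2w("wrist",(u[1]+.5)/1.4-.5,(u[0]+.5)/1.4-.5,.081,C)[:2],c) for u,c in pts]
f=lambda q:np.concatenate([a-WW(q,c) for a,c in w])
s=least_squares(f,[.609,.047,-.187]);print(s.x,np.round(s.fun*1000,1))
for i in (0,1): print(i,np.round(WW(s.x,((-.043,.043)[i//3],(i%3-1)*.082)),4))
t=WW(s.x,(-.043,-.082)); plan([t[0],t[1],.3226],np.degrees(s.x[2])-90)
E
```

```text
[ 0.54678073 -0.04551955  0.35303829]
[ 0.60987606  0.05026418 -0.18568416] [-0.1 -0.8  0.  -0.2  0.4  0.5 -0.2 -0.1 -0.1  0.8 -0.2 -0.1  0.2  0.1]
0 [ 0.5525 -0.0224]
1 [0.5676 0.0582]
turn total(6deg units) [-0.06  0.    0.  ]  THEN shift total(25mm units, new axes) [ 1.22  0.05 -0.95]
```

>>> play_rows([
  {"gripper": 0,"tx": 0,"ty": 0.03,"tz": -0.5,"ax": -0.06,"ay": 0,"az": 0},
  {"gripper": 0,"tx": 0.2,"ty": 0.02,"tz": -0.45,"ax": 0,"ay": 0,"az": 0},
  {"gripper": 0,"tx": 0.5,"ty": 0,"tz": 0,"ax": 0,"ay": 0,"az": 0},
  {"gripper": 0,"tx": 0.3,"ty": 0,"tz": 0,"ax": 0,"ay": 0,"az": 0},
  {"gripper": 0,"tx": 0.2,"ty": 0,"tz": 0,"ax": 0,"ay": 0,"az": 0},
  {"gripper": 0,"tx": 0.2,"ty": 0,"tz": 0,"ax": 0,"ay": 0,"az": 0},
  {"gripper": 0,"tx": 0.2,"ty": 0,"tz": 0,"ax": 0,"ay": 0,"az": 0},
  {"gripper": 0,"tx": 0.2,"ty": 0,"tz": 0,"ax": 0,"ay": 0,"az": 0},
  {"gripper": 0,"tx": 0.2,"ty": 0,"tz": 0,"ax": 0,"ay": 0,"az": 0},
  {"gripper": 0,"tx": 0,"ty": 0,"tz": 0,"ax": 0,"ay": 0,"az": 0},
])

```text
t: 15.0
eef_pos: [0.553, -0.0218, 0.3032]
ee_rot: [1.897, 1.57, 0.141]
force: [-0.2, 0.0, -0.2]
width: 0.0612
```

```bash
python3 - <<'E'
from h import *
p,Rc,s=pose(); print(p,s["force"])
im=optics.grab_frame("wrist"); cv2.imwrite("pics/w7.png",cv2.resize(im[:300,:,::-1],None,fx=1.4,fy=1.4,interpolation=cv2.INTER_CUBIC))
im=optics.grab_frame("side"); cv2.imwrite("pics/s7.png",cv2.resize(im[120:300,180:380,::-1],None,fx=3.2,fy=3.2,interpolation=cv2.INTER_CUBIC))
E
```

```text
[ 0.5529953  -0.02177178  0.30317512] [-0.2455991   0.02199997 -0.19779716]
```

View pics/w7.png

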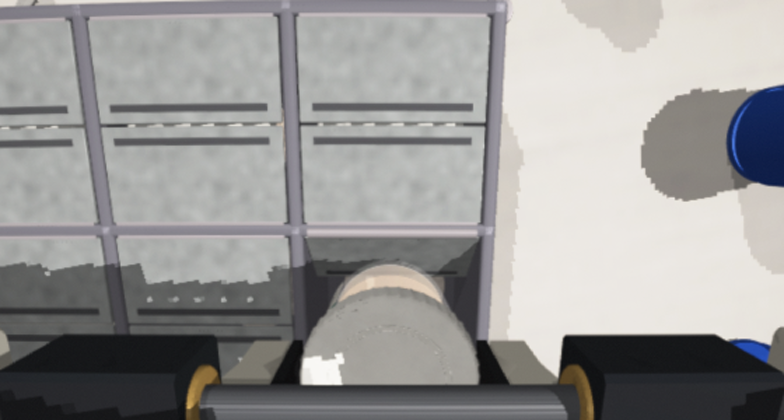

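View pics/s7.png

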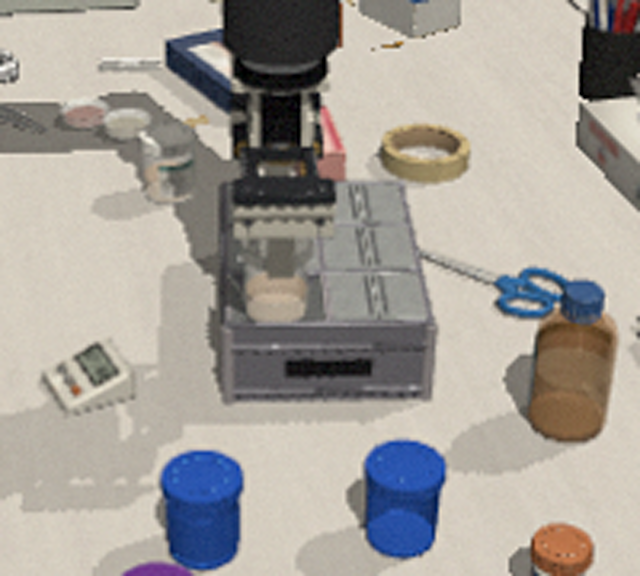

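The near-row cell under the jar has its flaps swung down, and the jar sits centred between them, around (390,300) in the wrist picture. I'll keep pressing.

>>> play_rows([
  {"gripper": 0,"tx": 0.2,"ty": 0,"tz": 0,"ax": 0,"ay": 0,"az": 0},
  {"gripper": 0,"tx": 0.2,"ty": 0,"tz": 0,"ax": 0,"ay": 0,"az": 0},
  {"gripper": 0,"tx": 0.2,"ty": 0,"tz": 0,"ax": 0,"ay": 0,"az": 0},
  {"gripper": 0,"tx": 0.2,"ty": 0,"tz": 0,"ax": 0,"ay": 0,"az": 0},
  {"gripper": 0,"tx": 0.2,"ty": 0,"tz": 0,"ax": 0,"ay": 0,"az": 0},
  {"gripper": 0,"tx": 0.2,"ty": 0,"tz": 0,"ax": 0,"ay": 0,"az": 0},
  {"gripper": 0,"tx": 0.2,"ty": 0,"tz": 0,"ax": 0,"ay": 0,"az": 0},
  {"gripper": 0,"tx": 0,"ty": 0,"tz": 0,"ax": 0,"ay": 0,"az": 0},
])

```text
t: 15.77
eef_pos: [0.5519, -0.0218, 0.2664]
ee_rot: [-1.352, 1.568, -3.108]
force: [0.1, 1.6, -3.7]
width: 0.061
```

```bash
python3 - <<'E'
from h import *
p,Rc,s=pose(); print(p,s["force"],s["width"])
im=optics.grab_frame("wrist"); cv2.imwrite("pics/w8.png",cv2.resize(im[:300,:,::-1],None,fx=1.4,fy=1.4,interpolation=cv2.INTER_CUBIC))
E
```

```text
[ 0.55193625 -0.02175007  0.26635774] [ 0.13652036  1.57428935 -3.68648598] 0.06100303703303419
```

View pics/w8.png

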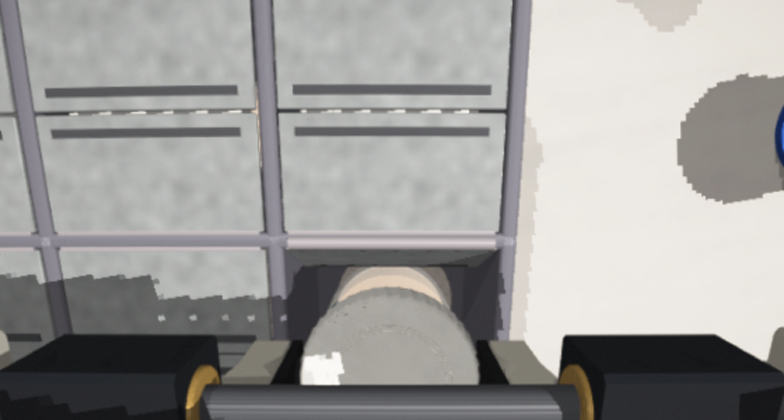

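>>> play_rows([
  {"gripper": 0,"tx": 0.15,"ty": 0,"tz": 0,"ax": 0,"ay": 0,"az": 0},
  {"gripper": 0.8,"tx": 0,"ty": 0,"tz": 0,"ax": 0,"ay": 0,"az": 0},
  {"gripper": 0.8,"tx": 0,"ty": 0,"tz": 0,"ax": 0,"ay": 0,"az": 0},
  {"gripper": 0.8,"tx": 0,"ty": 0,"tz": 0,"ax": 0,"ay": 0,"az": 0},
  {"gripper": 0.8,"tx": 0,"ty": 0,"tz": 0,"ax": 0,"ay": 0,"az": 0},
])

```text
t: 16.23
eef_pos: [0.5528, -0.0217, 0.2647]
ee_rot: [1.86, 1.57, 0.104]
force: [0.2, -0.1, 0.5]
width: 0.0698
```

```bash
python3 - <<'E'
from h import *
p,Rc,s=pose(); print(p,s["force"],s["width"])
im=optics.grab_frame("wrist"); cv2.imwrite("pics/w9.png",cv2.resize(im[:300,:,::-1],None,fx=1.4,fy=1.4,interpolation=cv2.INTER_CUBIC))
E
```

```text
[ 0.55276471 -0.02172452  0.26470513] [ 0.1854056  -0.12935054  0.49300061] 0.06977164754362931
```

View pics/w9.png

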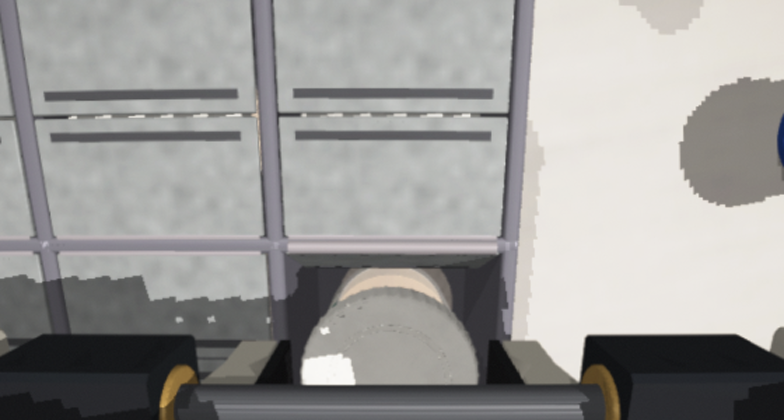

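>>> play_rows([
  {"gripper": 0.9,"tx": -0.3,"ty": 0,"tz": 0,"ax": 0,"ay": 0,"az": 0},
  {"gripper": 0.9,"tx": -0.6,"ty": 0,"tz": 0,"ax": 0,"ay": 0,"az": 0},
  {"gripper": 0.9,"tx": -0.7,"ty": 0,"tz": 0,"ax": 0,"ay": 0,"az": 0},
  {"gripper": 0,"tx": 0,"ty": 0,"tz": 0,"ax": 0,"ay": 0,"az": 0},
  {"gripper": 0,"tx": 0,"ty": 0,"tz": 0,"ax": 0,"ay": 0,"az": 0},
  {"gripper": 0,"tx": 0,"ty": 0,"tz": 0,"ax": 0,"ay": 0,"az": 0},
  {"gripper": 0,"tx": 0,"ty": 0,"tz": 0,"ax": 0,"ay": 0,"az": 0},
  {"gripper": 0,"tx": 0,"ty": 0,"tz": 0,"ax": 0,"ay": 0,"az": 0},
  {"gripper": 0,"tx": 0,"ty": 0,"tz": 0,"ax": 0,"ay": 0,"az": 0},
  {"gripper": 0,"tx": 0,"ty": 0,"tz": 0,"ax": 0,"ay": 0,"az": 0},
])

```text
t: 17.12
eef_pos: [0.5526, -0.0217, 0.304]
ee_rot: [-1.095, 1.57, -2.851]
force: [0.7, 0.7, 0.3]
width: 0.0379
```

```bash
python3 - <<'E'
from h import *
p,Rc,s=pose(); print(p,s["force"],s["width"],s["t"])
im=optics.grab_frame("wrist"); cv2.imwrite("pics/w10.png",cv2.resize(im[:300,:,::-1],None,fx=1.4,fy=1.4,interpolation=cv2.INTER_CUBIC))
im=optics.grab_frame("side"); cv2.imwrite("pics/s10.png",cv2.resize(im[120:300,180:380,::-1],None,fx=3.2,fy=3.2,interpolation=cv2.INTER_CUBIC))
E
```

```text
[ 0.55260837 -0.0217235   0.30400409] [0.68670032 0.69268581 0.29188492] 0.03793912977508496 17.1167
```

View pics/w10.png

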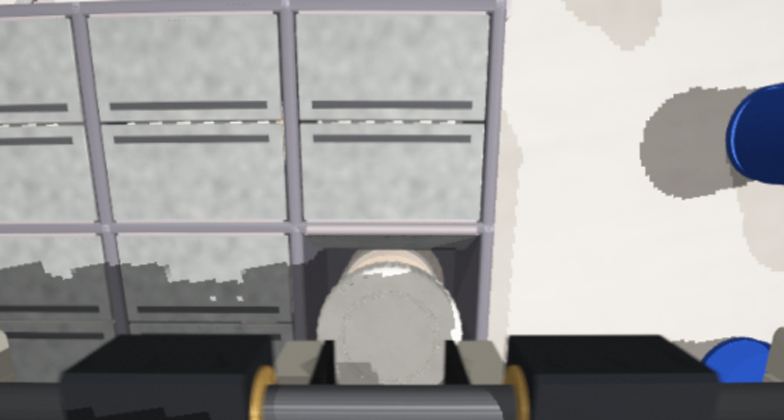

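View pics/s10.png

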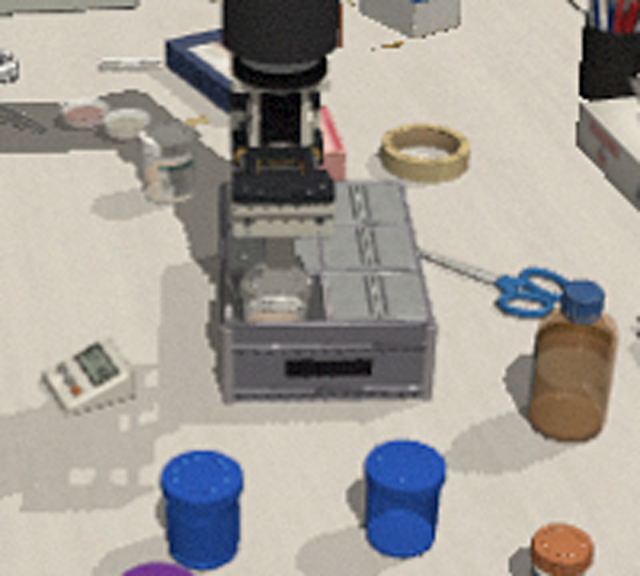

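>>> play_rows([
  {"gripper": 0,"tx": 0.1,"ty": 0,"tz": 0,"ax": 0,"ay": 0,"az": 0},
  {"gripper": 0,"tx": 0.1,"ty": 0,"tz": 0,"ax": 0,"ay": 0,"az": 0},
  {"gripper": 0,"tx": 0.1,"ty": 0,"tz": 0,"ax": 0,"ay": 0,"az": 0},
  {"gripper": 0,"tx": 0.1,"ty": 0,"tz": 0,"ax": 0,"ay": 0,"az": 0},
  {"gripper": 0,"tx": 0.1,"ty": 0,"tz": 0,"ax": 0,"ay": 0,"az": 0},
  {"gripper": 0,"tx": 0.1,"ty": 0,"tz": 0,"ax": 0,"ay": 0,"az": 0},
  {"gripper": 0,"tx": 0.2,"ty": 0,"tz": 0,"ax": 0,"ay": 0,"az": 0},
  {"gripper": 0,"tx": 0.2,"ty": 0,"tz": 0,"ax": 0,"ay": 0,"az": 0},
  {"gripper": 0,"tx": 0.2,"ty": 0,"tz": 0,"ax": 0,"ay": 0,"az": 0},
  {"gripper": 0,"tx": 0.2,"ty": 0,"tz": 0,"ax": 0,"ay": 0,"az": 0},
  {"gripper": 0,"tx": 0.2,"ty": 0,"tz": 0,"ax": 0,"ay": 0,"az": 0},
  {"gripper": 0,"tx": 0.2,"ty": 0,"tz": 0,"ax": 0,"ay": 0,"az": 0},
  {"gripper": 0,"tx": 0.2,"ty": 0,"tz": 0,"ax": 0,"ay": 0,"az": 0},
  {"gripper": 0,"tx": 0,"ty": 0,"tz": 0,"ax": 0,"ay": 0,"az": 0},
  {"gripper": 0,"tx": 0,"ty": 0,"tz": 0,"ax": 0,"ay": 0,"az": 0},
])

```text
t: 18.47
eef_pos: [0.5528, -0.0217, 0.2544]
ee_rot: [1.378, 1.57, -0.378]
force: [-0.3, -1.4, 3.1]
width: 0.0005
```

```bash
python3 - <<'E'
from h import *
p,Rc,s=pose(); print(p,s["force"],s["width"],s["t"])
im=optics.grab_frame("wrist"); cv2.imwrite("pics/w11.png",cv2.resize(im[:300,:,::-1],None,fx=1.4,fy=1.4,interpolation=cv2.INTER_CUBIC))
E
```

```text
[ 0.5527915  -0.02168641  0.25444133] [-0.32742507 -1.43640821  3.08758391] 0.0004632909299238154 18.4667
```

View pics/w11.png

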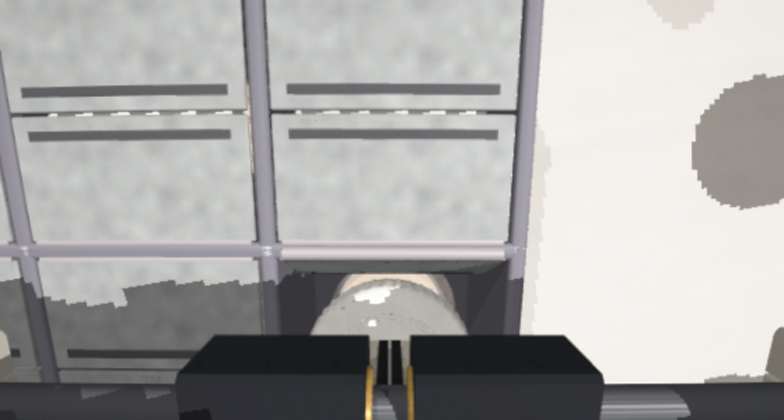

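>>> play_rows([
  {"gripper": 0,"tx": 0.12,"ty": 0,"tz": 0,"ax": 0,"ay": 0,"az": 0},
  {"gripper": 0,"tx": 0.12,"ty": 0,"tz": 0,"ax": 0,"ay": 0,"az": 0},
  {"gripper": 0,"tx": 0,"ty": 0,"tz": 0,"ax": 0,"ay": 0,"az": 0},
  {"gripper": 0,"tx": 0,"ty": 0,"tz": 0,"ax": 0,"ay": 0,"az": 0},
])

```text
t: 18.85
eef_pos: [0.5536, -0.0218, 0.2544]
ee_rot: [1.591, 1.565, -0.163]
force: [-17.2, 1.8, 53.9]
width: 0.0007
```

>>> play_rows([
  {"gripper": 0,"tx": -0.5,"ty": 0,"tz": 0,"ax": 0,"ay": 0,"az": 0},
  {"gripper": 0,"tx": -0.8,"ty": 0,"tz": 0,"ax": 0,"ay": 0,"az": 0},
  {"gripper": 0,"tx": -0.8,"ty": 0,"tz": 0,"ax": 0,"ay": 0,"az": 0},
  {"gripper": 0.5,"tx": -0.8,"ty": -0.4,"tz": -0.6,"ax": 0,"ay": 0,"az": 0},
  {"gripper": 1,"tx": -0.8,"ty": -0.5,"tz": -0.9,"ax": 0,"ay": 0,"az": 0},
  {"gripper": 1,"tx": -0.7,"ty": -0.5,"tz": -0.9,"ax": 0,"ay": 0,"az": 0},
  {"gripper": 1,"tx": 0,"ty": -0.5,"tz": -1,"ax": 0,"ay": 0,"az": 0},
  {"gripper": 1,"tx": 0,"ty": -0.5,"tz": -1,"ax": 0,"ay": 0,"az": 0},
  {"gripper": 1,"tx": 0,"ty": -0.5,"tz": -1,"ax": 0,"ay": 0,"az": 0},
  {"gripper": 1,"tx": 0,"ty": -0.5,"tz": -1,"ax": 0,"ay": 0,"az": 0},
  {"gripper": 1,"tx": 0,"ty": -0.5,"tz": -1,"ax": 0,"ay": 0,"az": 0},
  {"gripper": 1,"tx": 0,"ty": -0.5,"tz": -1,"ax": 0,"ay": 0,"az": 0},
  {"gripper": 1,"tx": 0,"ty": -0.5,"tz": -1,"ax": 0,"ay": 0,"az": 0},
  {"gripper": 1,"tx": 0,"ty": -0.5,"tz": -1,"ax": 0,"ay": 0,"az": 0},
  {"gripper": 1,"tx": 0,"ty": -0.5,"tz": -1,"ax": 0,"ay": 0,"az": 0},
  {"gripper": 1,"tx": 0,"ty": -0.5,"tz": -0.8,"ax": 0,"ay": 0,"az": 0},
  {"gripper": 1,"tx": 0,"ty": -0.4,"tz": -0.6,"ax": 0,"ay": 0,"az": 0},
  {"gripper": 1,"tx": 0,"ty": 0,"tz": 0,"ax": 0,"ay": 0,"az": 0},
  {"gripper": 1,"tx": 0,"ty": 0,"tz": 0,"ax": 0,"ay": 0,"az": 0},
  {"gripper": 1,"tx": 0,"ty": 0,"tz": 0,"ax": 0,"ay": 0,"az": 0},
])

```text
t: 20.52
eef_pos: [0.4444, 0.3238, 0.3579]
ee_rot: [-0.574, 1.57, -2.329]
force: [0.4, -0.2, 0.0]
width: 0.0878
```

```bash
python3 - <<'E'
from h import *
p,Rc,s=pose(); print(p,jaw(Rc),s["force"],s["width"],s["t"]); C=camT("wrist"); np.save("C12.npy",C[1])
im=optics.grab_frame("wrist"); cv2.imwrite("pics/w12.png",im[:,:,::-1])
m=((im.min(2)>215)).astype(np.uint8)*255; m=cv2.morphologyEx(m,cv2.MORPH_OPEN,np.ones((5,5)))
n,l,st,ce=cv2.connectedComponentsWithStats(m)
for i in range(1,n):
    if 3000<st[i,4]<8000: print(st[i],ce[i],pix2w("wrist",ce[i][1],ce[i][0],.072,C))
for d in finder.look_for("jar_b_center","wrist"): print(d)
im=optics.grab_frame("side"); cv2.imwrite("pics/s12.png",cv2.resize(im[120:300,180:380,::-1],None,fx=3.2,fy=3.2,interpolation=cv2.INTER_CUBIC))
E
```

```text
[0.44440857 0.32379788 0.35794023] -100.60095994705374 [ 0.42289461 -0.18877653  0.03981052] 0.08778134762443375 20.5167
{'extent': [220.5, 72.5, 301.5, 150.6], 'confidence': 0.67}
{'extent': [399.1, 0.5, 560.0, 60.8], 'confidence': 0.23}
```

View pics/w12.png

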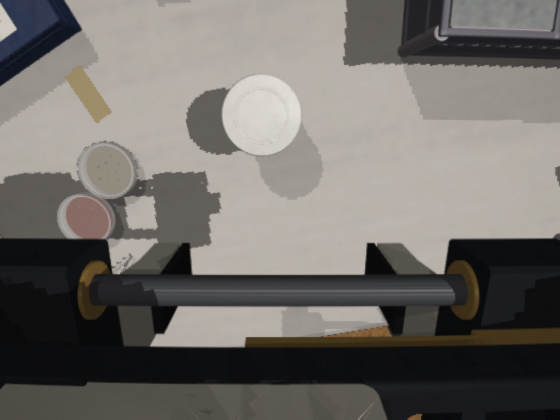

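View pics/s12.png

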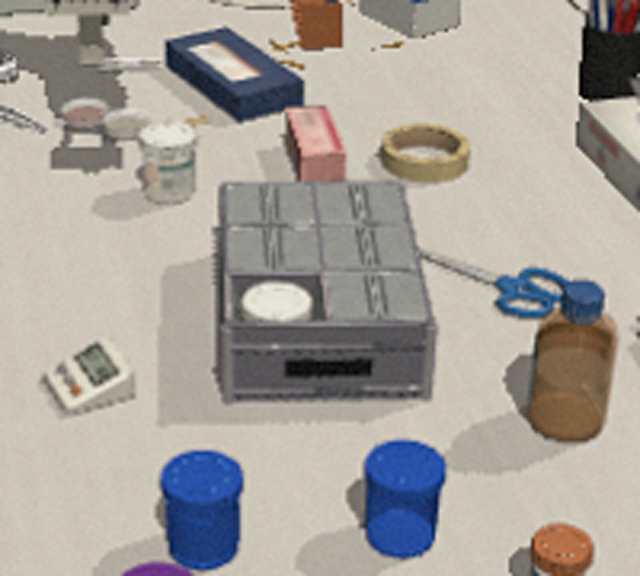

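Jar a is upright in cell 0 with its lid level in the cell, at about (275,300) in the side crop. In the wrist picture, jar b's lid is at (261,115).

```bash
python3 - <<'E'
from h import *
C=camT("wrist")
a=pix2w("wrist",114.7,261.2,.072,C); print(a, camT("wrist")[1][:3,3]-np.load("C12.npy")[:3,3])
plan([a[0],a[1],.238],-100.6)
E
```

```text
[0.51609638 0.32354825 0.072     ] [ 0.000381   -0.0005243   0.00041898]
turn total(6deg units) [-0.01  0.    0.  ]  THEN shift total(25mm units, new axes) [ 4.81  2.8  -0.53]
```

>>> play_rows([
  {"gripper": 1,"tx": 0.5,"ty": 0.7,"tz": -0.13,"ax": 0,"ay": 0,"az": 0},
  {"gripper": 1,"tx": 0.5,"ty": 0.7,"tz": -0.13,"ax": 0,"ay": 0,"az": 0},
  {"gripper": 1,"tx": 0.5,"ty": 0.7,"tz": -0.13,"ax": 0,"ay": 0,"az": 0},
  {"gripper": 1,"tx": 0.5,"ty": 0.7,"tz": -0.13,"ax": 0,"ay": 0,"az": 0},
  {"gripper": 1,"tx": 0.3,"ty": 0,"tz": 0,"ax": 0,"ay": 0,"az": 0},
  {"gripper": 1,"tx": 0.6,"ty": 0,"tz": 0,"ax": 0,"ay": 0,"az": 0},
  {"gripper": 1,"tx": 0.6,"ty": 0,"tz": 0,"ax": 0,"ay": 0,"az": 0},
  {"gripper": 1,"tx": 0.6,"ty": 0,"tz": 0,"ax": 0,"ay": 0,"az": 0},
  {"gripper": 1,"tx": 0.5,"ty": 0,"tz": 0,"ax": 0,"ay": 0,"az": 0},
  {"gripper": 1,"tx": 0.21,"ty": 0,"tz": 0,"ax": 0,"ay": 0,"az": 0},
  {"gripper": 1,"tx": 0,"ty": 0,"tz": 0,"ax": 0,"ay": 0,"az": 0},
  {"gripper": 1,"tx": 0,"ty": 0,"tz": 0,"ax": 0,"ay": 0,"az": 0},
])

```text
t: 21.67
eef_pos: [0.5159, 0.3238, 0.2385]
ee_rot: [0.859, 1.571, -0.897]
force: [0.1, 0.0, 1.3]
width: 0.0875
```

>>> play_rows([
  {"gripper": 0,"tx": 0,"ty": 0,"tz": 0,"ax": 0,"ay": 0,"az": 0},
  {"gripper": 0,"tx": 0,"ty": 0,"tz": 0,"ax": 0,"ay": 0,"az": 0},
  {"gripper": 0,"tx": 0,"ty": 0,"tz": 0,"ax": 0,"ay": 0,"az": 0},
  {"gripper": 0,"tx": 0,"ty": 0,"tz": 0,"ax": 0,"ay": 0,"az": 0},
  {"gripper": 0,"tx": 0,"ty": 0,"tz": 0,"ax": 0,"ay": 0,"az": 0},
  {"gripper": 0,"tx": 0,"ty": 0,"tz": 0,"ax": 0,"ay": 0,"az": 0},
  {"gripper": 0,"tx": 0,"ty": 0,"tz": 0,"ax": 0,"ay": 0,"az": 0},
], newtons=40)

```text
t: 22.25
eef_pos: [0.5158, 0.324, 0.2386]
ee_rot: [2.276, 1.57, 0.52]
force: [-0.5, 0.2, 3.1]
width: 0.0608
```

```bash
python3 - <<'E'
from h import *
p,Rc,s=pose(); print(p,jaw(Rc),s["force"],s["width"],s["t"])
im=optics.grab_frame("side"); cv2.imwrite("pics/s13.png",cv2.resize(im[80:230,150:350,::-1],None,fx=3,fy=3,interpolation=cv2.INTER_CUBIC))
plan([.5676,.0585,.355],-100.8)
E
```

```text
[0.51580895 0.32403128 0.23858651] -100.60598957426332 [-0.53596611  0.22375215  3.14236433] 0.060792456169171255 22.25
turn total(6deg units) [ 0.03 -0.   -0.  ]  THEN shift total(25mm units, new axes) [-4.66  4.03 10.05]
```

View pics/s13.png

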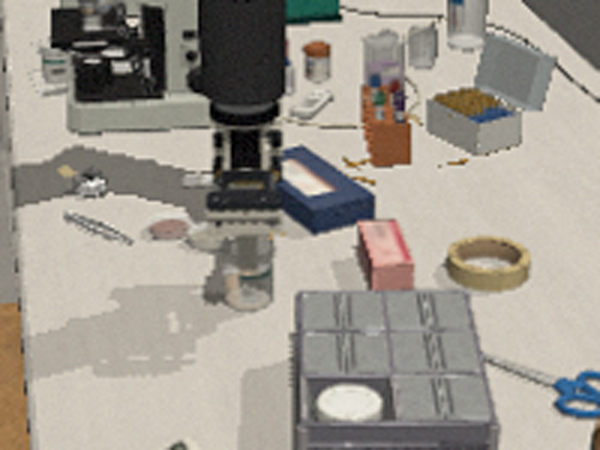

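Jar b is gripped (60.8 mm) and still upright. I'll lift it and carry it over cell 1.

>>> play_rows([
  {"gripper": 0,"tx": -0.6,"ty": 0,"tz": 0,"ax": 0,"ay": 0,"az": 0},
  {"gripper": 0,"tx": -1,"ty": 0,"tz": 0,"ax": 0,"ay": 0,"az": 0},
  {"gripper": 0,"tx": -1,"ty": 0,"tz": 0,"ax": 0,"ay": 0,"az": 0},
  {"gripper": 0,"tx": -1,"ty": 0,"tz": 0,"ax": 0,"ay": 0,"az": 0},
  {"gripper": 0,"tx": -0.8,"ty": 0.2,"tz": 0.5,"ax": 0,"ay": 0,"az": 0},
  {"gripper": 0,"tx": -0.2,"ty": 0.38,"tz": 0.95,"ax": 0,"ay": 0,"az": 0},
  {"gripper": 0,"tx": 0,"ty": 0.4,"tz": 1,"ax": 0,"ay": 0,"az": 0},
  {"gripper": 0,"tx": 0,"ty": 0.4,"tz": 1,"ax": 0,"ay": 0,"az": 0},
  {"gripper": 0,"tx": 0,"ty": 0.4,"tz": 1,"ax": 0,"ay": 0,"az": 0},
  {"gripper": 0,"tx": 0,"ty": 0.4,"tz": 1,"ax": 0,"ay": 0,"az": 0},
  {"gripper": 0,"tx": 0,"ty": 0.4,"tz": 1,"ax": 0,"ay": 0,"az": 0},
  {"gripper": 0,"tx": 0,"ty": 0.4,"tz": 1,"ax": 0,"ay": 0,"az": 0},
  {"gripper": 0,"tx": 0,"ty": 0.4,"tz": 1,"ax": 0,"ay": 0,"az": 0},
  {"gripper": 0,"tx": 0,"ty": 0.4,"tz": 1,"ax": 0,"ay": 0,"az": 0},
  {"gripper": 0,"tx": 0,"ty": 0.25,"tz": 0.6,"ax": 0,"ay": 0,"az": 0},
  {"gripper": 0,"tx": 0,"ty": 0,"tz": 0,"ax": 0,"ay": 0,"az": 0},
  {"gripper": 0,"tx": 0,"ty": 0,"tz": 0,"ax": 0,"ay": 0,"az": 0},
  {"gripper": 0,"tx": 0,"ty": 0,"tz": 0,"ax": 0,"ay": 0,"az": 0},
])

```text
t: 23.8
eef_pos: [0.5684, 0.0587, 0.3529]
ee_rot: [-1.556, 1.57, 2.971]
force: [0.9, 0.8, -0.4]
width: 0.0612
```

```bash
python3 - <<'E'
from h import *
p,Rc,s=pose(); print(p,jaw(Rc),s["t"],s["width"],s["force"]); np.save("C14.npy",camT("wrist")[1])
im=optics.grab_frame("wrist"); cv2.imwrite("pics/w14.png",cv2.resize(im[:300,:,::-1],None,fx=1.4,fy=1.4,interpolation=cv2.INTER_CUBIC))
plan([.5676,.0585,.355],-100.8)
E
```

```text
[0.56836174 0.05868389 0.35285026] -100.63766380834981 23.8 0.061230247517706844 [ 0.93748392  0.8213957  -0.36880726]
turn total(6deg units) [ 0.03 -0.    0.  ]  THEN shift total(25mm units, new axes) [-0.08 -0.02  0.03]
```

View pics/w14.png

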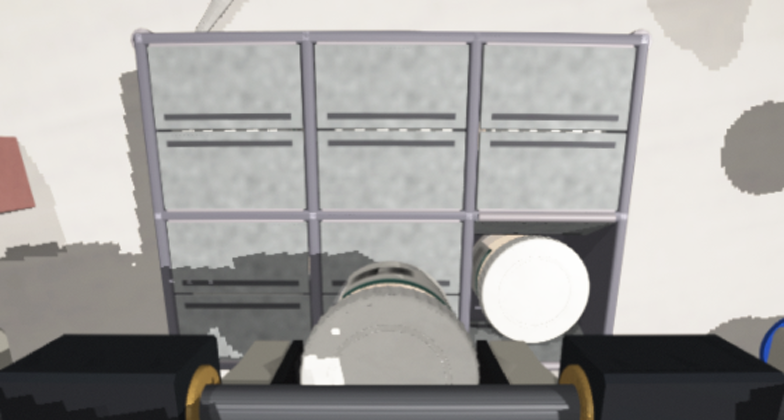

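```bash
python3 - <<'E'
from h import *
C=(optics.calibration("wrist"),np.load("C14.npy"))
P=lambda u,z:pix2w("wrist",(u[1]+.5)/1.4-.5,(u[0]+.5)/1.4-.5,z,C)[:2]
pts=[((140,38),(.086,.123)),((308,39),(.086,.041)),((474,39),(.086,-.041)),((641,39),(.086,-.123)),((157,216),(0,.123)),((312,216),(0,.041)),((469,215),(0,-.041)),((623,215),(0,-.123))]
w=[(P(u,.081),c) for u,c in pts]
f=lambda q:np.concatenate([a-WW(q,c) for a,c in w])
s=least_squares(f,[.609,.047,-.187]);print(s.x,np.round(s.fun*1000,1))
for i in (0,1): print(i,np.round(WW(s.x,((-.043,.043)[i//3],(i%3-1)*.082)),4))
print("jarA",P((531,288),.076))
t=WW(s.x,(-.043,0)); plan([t[0],t[1],.353],np.degrees(s.x[2])-90)
E
```

```text
[ 0.60988326  0.05112145 -0.18577655] [ 0.3 -1.5 -1.2 -1.1 -0.8  1.   0.5  1.3  0.2  0.2 -0.1  0.1  0.4 -0.2
  0.7  0.1]
0 [ 0.5525 -0.0215]
1 [0.5676 0.0591]
jarA [ 0.55546097 -0.01839309]
turn total(6deg units) [ 0.01 -0.    0.  ]  THEN shift total(25mm units, new axes) [-0.   -0.03  0.  ]
```

>>> play_rows([
  {"gripper": 0,"tx": 0.5,"ty": -0.03,"tz": 0,"ax": 0,"ay": 0,"az": 0},
  {"gripper": 0,"tx": 0.5,"ty": 0,"tz": 0,"ax": 0,"ay": 0,"az": 0},
  {"gripper": 0,"tx": 0.2,"ty": 0,"tz": 0,"ax": 0,"ay": 0,"az": 0},
  {"gripper": 0,"tx": 0.2,"ty": 0,"tz": 0,"ax": 0,"ay": 0,"az": 0},
  {"gripper": 0,"tx": 0.2,"ty": 0,"tz": 0,"ax": 0,"ay": 0,"az": 0},
  {"gripper": 0,"tx": 0.2,"ty": 0,"tz": 0,"ax": 0,"ay": 0,"az": 0},
  {"gripper": 0,"tx": 0.2,"ty": 0,"tz": 0,"ax": 0,"ay": 0,"az": 0},
  {"gripper": 0,"tx": 0.2,"ty": 0,"tz": 0,"ax": 0,"ay": 0,"az": 0},
  {"gripper": 0,"tx": 0,"ty": 0,"tz": 0,"ax": 0,"ay": 0,"az": 0},
])

```text
t: 24.6
eef_pos: [0.5682, 0.0592, 0.2985]
ee_rot: [2.191, 1.569, 0.436]
force: [0.3, 0.7, -0.3]
width: 0.0611
```

>>> play_rows([
  {"gripper": 0,"tx": 0.2,"ty": 0,"tz": 0,"ax": 0,"ay": 0,"az": 0},
  {"gripper": 0,"tx": 0.2,"ty": 0,"tz": 0,"ax": 0,"ay": 0,"az": 0},
  {"gripper": 0,"tx": 0.2,"ty": 0,"tz": 0,"ax": 0,"ay": 0,"az": 0},
  {"gripper": 0,"tx": 0.2,"ty": 0,"tz": 0,"ax": 0,"ay": 0,"az": 0},
  {"gripper": 0,"tx": 0.2,"ty": 0,"tz": 0,"ax": 0,"ay": 0,"az": 0},
  {"gripper": 0,"tx": 0.2,"ty": 0,"tz": 0,"ax": 0,"ay": 0,"az": 0},
  {"gripper": 0,"tx": 0.15,"ty": 0,"tz": 0,"ax": 0,"ay": 0,"az": 0},
  {"gripper": 0,"tx": 0,"ty": 0,"tz": 0,"ax": 0,"ay": 0,"az": 0},
])

```text
t: 25.27
eef_pos: [0.5671, 0.0585, 0.2628]
ee_rot: [-1.222, 1.568, -2.979]
force: [-0.3, 0.7, -5.7]
width: 0.0612
```

```bash
python3 - <<'E'
from h import *
p,Rc,s=pose(); print(p,s["force"],s["width"])
im=optics.grab_frame("wrist"); cv2.imwrite("pics/w15.png",cv2.resize(im[:300,:,::-1],None,fx=1.4,fy=1.4,interpolation=cv2.INTER_CUBIC))
E
```

```text
[0.56714442 0.058536   0.26281784] [-0.263347    0.70646777 -5.67569125] 0.0612464400932902
```

View pics/w15.png

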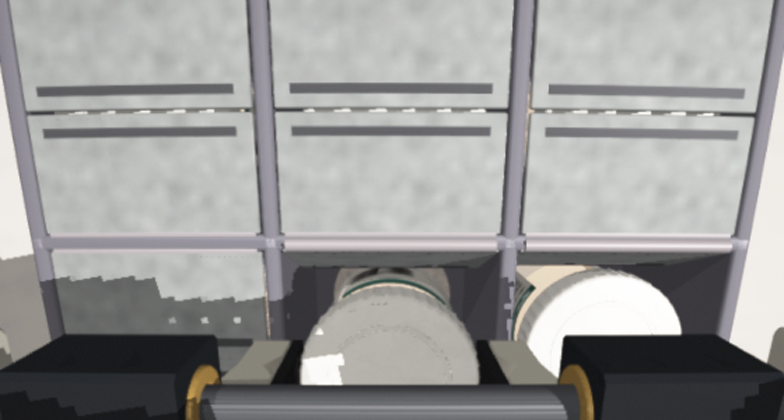

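Jar b is centred in cell 1 with its flaps open. I'll release it, lift, close the fingers and push on the lid, as I did for jar a.

>>> play_rows([
  {"gripper": 0.9,"tx": 0,"ty": 0,"tz": 0,"ax": 0,"ay": 0,"az": 0},
  {"gripper": 0.9,"tx": 0,"ty": 0,"tz": 0,"ax": 0,"ay": 0,"az": 0},
  {"gripper": 0.9,"tx": 0,"ty": 0,"tz": 0,"ax": 0,"ay": 0,"az": 0},
  {"gripper": 0.9,"tx": 0,"ty": 0,"tz": 0,"ax": 0,"ay": 0,"az": 0},
  {"gripper": 0.9,"tx": -0.3,"ty": 0,"tz": 0,"ax": 0,"ay": 0,"az": 0},
  {"gripper": 0.9,"tx": -0.6,"ty": 0,"tz": 0,"ax": 0,"ay": 0,"az": 0},
  {"gripper": 0.9,"tx": -0.7,"ty": 0,"tz": 0,"ax": 0,"ay": 0,"az": 0},
  {"gripper": 0,"tx": 0,"ty": 0,"tz": 0,"ax": 0,"ay": 0,"az": 0},
  {"gripper": 0,"tx": 0,"ty": 0,"tz": 0,"ax": 0,"ay": 0,"az": 0},
  {"gripper": 0,"tx": 0,"ty": 0,"tz": 0,"ax": 0,"ay": 0,"az": 0},
  {"gripper": 0,"tx": 0,"ty": 0,"tz": 0,"ax": 0,"ay": 0,"az": 0},
  {"gripper": 0,"tx": 0,"ty": 0,"tz": 0,"ax": 0,"ay": 0,"az": 0},
  {"gripper": 0,"tx": 0,"ty": 0,"tz": 0,"ax": 0,"ay": 0,"az": 0},
  {"gripper": 0,"tx": 0,"ty": 0,"tz": 0,"ax": 0,"ay": 0,"az": 0},
  {"gripper": 0,"tx": 0,"ty": 0,"tz": 0,"ax": 0,"ay": 0,"az": 0},
  {"gripper": 0,"tx": 0,"ty": 0,"tz": 0,"ax": 0,"ay": 0,"az": 0},
  {"gripper": 0,"tx": 0,"ty": 0,"tz": 0,"ax": 0,"ay": 0,"az": 0},
  {"gripper": 0,"tx": 0,"ty": 0,"tz": 0,"ax": 0,"ay": 0,"az": 0},
])

```text
t: 26.82
eef_pos: [0.5677, 0.0586, 0.3044]
ee_rot: [-0.989, 1.571, -2.745]
force: [-0.8, -0.5, -0.2]
width: 0.0112
```

```bash
python3 - <<'E'
from h import *
p,Rc,s=pose(); print(p,s["force"],s["width"])
im=optics.grab_frame("wrist"); cv2.imwrite("pics/w16.png",cv2.resize(im[:300,:,::-1],None,fx=1.4,fy=1.4,interpolation=cv2.INTER_CUBIC))
E
```

```text
[0.56771641 0.05861022 0.30436047] [-0.83109097 -0.52689038 -0.17364489] 0.011205300619561402
```

View pics/w16.png

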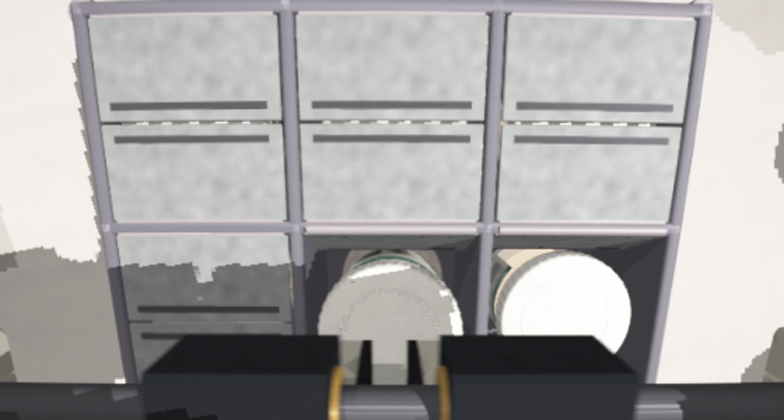

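>>> play_rows([
  {"gripper": 0,"tx": 0.15,"ty": 0,"tz": 0,"ax": 0,"ay": 0,"az": 0},
  {"gripper": 0,"tx": 0.15,"ty": 0,"tz": 0,"ax": 0,"ay": 0,"az": 0},
  {"gripper": 0,"tx": 0.15,"ty": 0,"tz": 0,"ax": 0,"ay": 0,"az": 0},
  {"gripper": 0,"tx": 0.15,"ty": 0,"tz": 0,"ax": 0,"ay": 0,"az": 0},
  {"gripper": 0,"tx": 0.2,"ty": 0,"tz": 0,"ax": 0,"ay": 0,"az": 0},
  {"gripper": 0,"tx": 0.2,"ty": 0,"tz": 0,"ax": 0,"ay": 0,"az": 0},
  {"gripper": 0,"tx": 0.2,"ty": 0,"tz": 0,"ax": 0,"ay": 0,"az": 0},
  {"gripper": 0,"tx": 0.2,"ty": 0,"tz": 0,"ax": 0,"ay": 0,"az": 0},
  {"gripper": 0,"tx": 0.2,"ty": 0,"tz": 0,"ax": 0,"ay": 0,"az": 0},
  {"gripper": 0,"tx": 0.2,"ty": 0,"tz": 0,"ax": 0,"ay": 0,"az": 0},
  {"gripper": 0,"tx": 0.2,"ty": 0,"tz": 0,"ax": 0,"ay": 0,"az": 0},
  {"gripper": 0,"tx": 0.12,"ty": 0,"tz": 0,"ax": 0,"ay": 0,"az": 0},
  {"gripper": 0,"tx": 0,"ty": 0,"tz": 0,"ax": 0,"ay": 0,"az": 0},
  {"gripper": 0,"tx": 0,"ty": 0,"tz": 0,"ax": 0,"ay": 0,"az": 0},
  {"gripper": 0,"tx": 0,"ty": 0,"tz": 0,"ax": 0,"ay": 0,"az": 0},
])

```text
t: 28.12
eef_pos: [0.5681, 0.0587, 0.2544]
ee_rot: [1.719, 1.568, -0.036]
force: [-8.5, 0.8, 27.4]
width: 0.0005
```

Hard stop at the same height as jar a, so jar b is on the floor. I'll retreat and check.

>>> play_rows([
  {"gripper": 0,"tx": -0.4,"ty": 0,"tz": 0,"ax": 0,"ay": 0,"az": 0},
  {"gripper": 0,"tx": -0.8,"ty": 0,"tz": 0,"ax": 0,"ay": 0,"az": 0},
  {"gripper": 0,"tx": -0.9,"ty": 0,"tz": 0,"ax": 0,"ay": 0,"az": 0},
  {"gripper": 0,"tx": -0.9,"ty": 0,"tz": 0,"ax": 0,"ay": 0,"az": 0},
  {"gripper": 0,"tx": -0.9,"ty": -0.8,"tz": 0,"ax": 0,"ay": 0,"az": 0},
  {"gripper": 0,"tx": -0.5,"ty": -0.9,"tz": 0,"ax": 0,"ay": 0,"az": 0},
  {"gripper": 0,"tx": 0,"ty": -0.9,"tz": 0,"ax": 0,"ay": 0,"az": 0},
  {"gripper": 0,"tx": 0,"ty": -0.9,"tz": 0,"ax": 0,"ay": 0,"az": 0},
  {"gripper": 0,"tx": 0,"ty": -0.5,"tz": 0,"ax": 0,"ay": 0,"az": 0},
  {"gripper": 0,"tx": 0,"ty": 0,"tz": 0,"ax": 0,"ay": 0,"az": 0},
  {"gripper": 0,"tx": 0,"ty": 0,"tz": 0,"ax": 0,"ay": 0,"az": 0},
  {"gripper": 0,"tx": 0,"ty": 0,"tz": 0,"ax": 0,"ay": 0,"az": 0},
])

```text
t: 29.12
eef_pos: [0.4701, 0.0773, 0.3615]
ee_rot: [1.776, 1.57, 0.021]
force: [-0.3, -1.0, -0.6]
width: 0.0003
```

```bash
python3 - <<'E'
from h import *
p,Rc,s=pose(); print(p,s["force"],s["t"]); np.save("C17.npy",camT("wrist")[1])
im=optics.grab_frame("wrist"); cv2.imwrite("pics/w17.png",cv2.resize(im[:300,:,::-1],None,fx=1.4,fy=1.4,interpolation=cv2.INTER_CUBIC))
im=optics.grab_frame("side"); cv2.imwrite("pics/s17.png",im[:,:,::-1])
for q in ["small_jar","bottle","timer","carton"]:
    print(q,[np.round(pix2w("side",*d["location"],0)[:2],3) for d in finder.pinpoint(q,"side")][:1])
E
```

```text
[0.47007283 0.07727469 0.36147155] [-0.32684388 -0.98075131 -0.56068596] 29.1167
small_jar [array([ 0.685, -0.358])]
bottle [array([ 0.786, -0.129])]
timer [array([ 0.389, -0.018])]
carton [array([0.684, 0.348])]
```

View pics/w17.png

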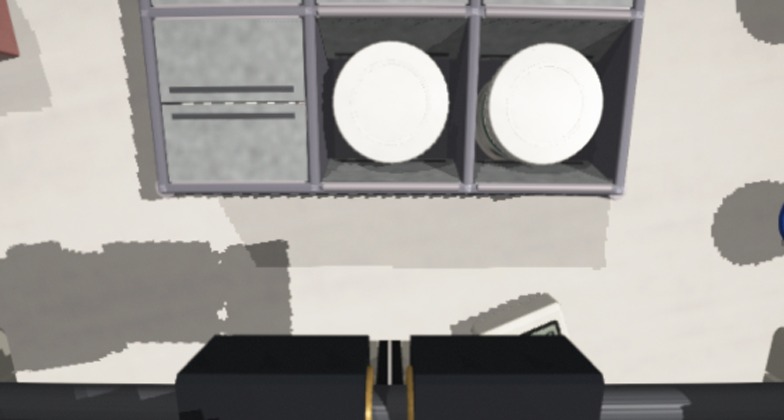

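View pics/s17.png

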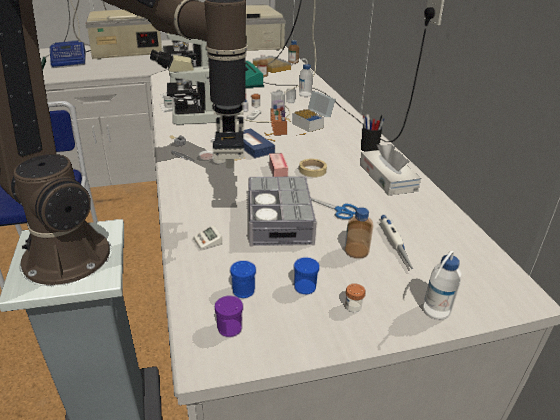

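```bash
python3 - <<'E'
from h import *
from station import job_done
C=(optics.calibration("wrist"),np.load("C17.npy"))
P=lambda u,z:pix2w("wrist",(u[1]+.5)/1.4-.5,(u[0]+.5)/1.4-.5,z,C)[:2]
a=P((546,103),.076);b=P((390,102),.076)
print(np.hypot(*(a-[.5525,-.0215])),np.hypot(*(b-[.5676,.0591])),a,b)
print(job_done())
E
```

```text
0.001048091059192682 0.0008997280150307734 [ 0.55335367 -0.02089193] [0.56845014 0.05939457]
the job is handed in; nothing more can be done
None
```

I put both large jars away, jar a in cell 0 and jar b in cell 1, and handed the job in after about 29 s of the 72 s.

- **Finding the empty cells:** Cells 2, 4 and 5 stopped hard after about 2 mm at 11 to 33 N. Cells 0 and 1 gave way under less than 2 N, and cell 0 also gave way when pressed deeper. I did not probe cell 3, because three full cells plus two empty ones left only that one.
- **Pushing the jars down:** I pushed each jar through the flaps holding it by the lid. Jar a stayed stuck partway when released, so I pressed its lid down with the closed fingers, then did the same for jar b. Both came to a hard stop with the lid about 76 mm above the bench, which is where it should be for a jar standing on the floor.
- **Last checks:**
  - The final wrist picture shows both lids upright in their cells. I measured their centres about 1 mm from the cell middles.
  - The flaps of both cells are still held open against the jars.
  - By the side camera, the four bystanders were within about 11 mm of where they started. That is roughly how much the detector varies, and the arm never touched them.
  - The arm was well clear of everything when I handed in.
- **Refused or differing:** My first move call was refused because its rows left out some keys. It moved nothing. The fixed cameras put the crate about 4 mm away from the wrist camera's estimate, so I used the wrist camera.

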